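# Complete a carton layer from the roll-top bench store

## Robot

A 6-joint arm with a two-finger parallel gripper is mounted at the origin on the work surface. World frame = base frame: x ahead of the robot, y to its left, z up, the work surface at z = 0. Lengths are in m, angles in rad, forces in N, time in s.
With the tool pointing down it reaches from about 0.375 to 0.975 m from the base axis. Payload 3.8 kg.
Tool frame: the origin (TCP) lies midway between the tips of the shut fingers; the grasp point (between the pads) lies 19 mm behind it; z points along the fingers, x is the direction in which the jaws open and shut, and the axes are right-handed (so a half turn about z gives the same grasp; the last joint's range is limited). The gripper opens to 88 mm and grips with 3 to 60 N. Pads are 18 mm wide; open, the fingers measure 123 mm over their backs; the gripper's body (75 mm by 187 mm) begins 45 mm behind the grasp point.
Start: joints at [1.118, 0.264, 1.604, -0, 1.274, -0.037], TCP at [0.273, 0.617, 0.239] pointing down, gripper open.
Joint ranges: [-2.63, 2.63], [-0.94, 2.18], [0.31, 2.57], [-1.31, 4.45], [0, 2.66], [-2.55, 2.55]. Speed limits (rad/s): [2.57, 2.57, 3.14, 3.14, 3.14, 3.14].

## Interface

Orientations are given as a unit quaternion [x, y, z, w].
In Python, from cell import manip gives the robot as it stands. The module is installed in compiled form; this text tells all that it offers.
- The arm moves only by the tool send_rows, never from a script. Its argument "increments" is a list of rows, each a list of 3 entries, a list of its own where there are three numbers: the shift along the tool's x, y, z in mm, then the turn, a rotation vector about the tool's x, y, z in rad, then the closure, from 0 (fully open) to 1 (shut). In form: [[[x, y, z], [rx, ry, rz], grip], ...]. A call has 1 to 5 rows; each row is the pose to reach, as a shift and turn from the pose measured when the call began, along the tool's axes at that moment; what a row does not reach only later rows make up. A row lasts 1/12 s, in which the tool goes at most 41.7 mm and 7.16 degrees, less where a joint would pass 70% of its speed; a pose out of reach is approached as far as the arm can. A call with a gripper value outside its range is refused whole. The fingers move at their own pace and stop on an object; the grip force is fixed at half the most. Time passes only in rows, so rows that repeat a pose let the fingers close. It gives the time, the measured TCP pose, the force and the opening at its end, in the units of the state.
- manip.get_obs(): the state, without advancing time (a new reading comes with each control period).
- manip.camera(name): name is "scene" or "top" or "wrist"; returns the picture (480x640x3 uint8, red, green, blue); there is no depth.
- manip.camera_info(name): a dict with "fovy" (degrees; the focal length in pixels is half the picture's height over the tangent of half this angle, whatever the lens; pixels are square), "cx", "cy" (the principal point, pixels), "view" (4x4, takes a point from world to camera coordinates); the wrist camera has in their place "T_tool_cam" (4x4, takes a point from camera to tool coordinates, whose origin is the TCP and whose axes are the tool frame's). Camera axes: x right, y down, z forward; pixel columns grow to the right and rows downward; lengths in m; the calibration is good to about 2 mm. The wrist camera is an equidistant fisheye: a pixel r from the principal point sees the ray r / f radians off the axis. A picture is of the moment at which its call begins: read the wrist's pose just before it. camera_info takes no time and is no camera call.
- manip.close_job(): hands the job in, once; it reports no verdict.
The state is a dict: "time": time; "q": joint angles; "dq": joint speeds; "joint_efforts": joint torques, N m; "eef_pos": TCP position; "tool_rot": TCP orientation; "ft_force": force on the tool from outside, world axes, zero at the start; "ft_torque": the same for the moment, N m; "grip_width": finger opening in m.
Only numpy, scipy, OpenCV 4.12 (cv2) and the standard library are available. Lean on these libraries where they do the work, as an engineer would, in place of code of your own. Each camera call takes 0.05 s, during which the arm holds its last target.

## Task

Roll up the slatted tambour door of the bench store, take out the carton lying inside and lay it flat in the one empty place of the slab, so that it completes the interlocking ring of four cartons. Then roll the door fully shut again and let go. Leave the three cartons already laid, and the tape roll, jar and mug, where they are.

Things in the scene. Friction and masses are not known exactly. Their poses are not given: they have to be found in the camera images.
- store: Fixed roll-top bench store, 380 deep (x) x 386 wide (y) x 250 mm high: wooden cheeks 12 mm thick with half-round outline (radius 190), clear rear hood, slatted tambour door in front. Origin: centre of its underside, on the bench; own -x is its front, towards the robot; z up. Stands left of the slab, turned towards the robot. Level inside floor 60 mm above the bench, 362 mm wide, no sill.
- track_axis (a point): Middle of the axis of the door's circular track, 60 mm above the store's origin; the axis runs along the store's y. Slats: inner radius 170, outer 178 mm. The fixed hood (outer radius 190) begins 78 degrees above the front horizon and covers the rear, so things inside are reached from the front, sloping in under hood and raised door, and come out forwards before going up.
- tambour (a joint): Angle of the tambour door along its track, rad: 0 fully shut (end stop), 1.19 fully open (end stop); it grows as the pull goes up and back. Stiff: friction of about 0.6 N m plus up to about 0.5 N m of its weight, so 2 to 7 N at the pull; it stays where it is left. Starts between 0 and 0.25.
- pull (a point): Grip point on the door's black pull, a block 40 mm wide (store's y) and 20 mm thick along the track that stands out of the lowest, dark slat from radius 178 to 225 mm, mid-width. The point is at radius 212 mm, 5 degrees + joint angle above the front horizon seen from the track's axis. Its flat +y and -y sides can be pinched while the tool turns freely about y.
- carton: The loose cardboard carton inside the store, 120 long (its x) x 60 wide (its y) x 50 mm high, 0.14 to 0.28 kg, buff tape along the top. Origin: centre of its underside. It lies flat on the store's floor, its centre 25 to 50 mm in front of the middle of the depth, within 45 mm of the middle of the width, its length within 0.12 rad of the store's x (front to back).
- slab: Fixed blue slab on three bearers, 230 x 230 mm, top 40 mm above the bench, four carton places outlined in thin white. Origin: centre of its underside; z up. The places make a pinwheel round an open 66 x 66 mm middle: centres (-33,-63), (63,-33), (33,63), (-63,33) mm in the slab's x, y; first and third lie lengthwise along its x, the others along its y; 6 mm gaps between cartons.
- gap (a point): Centre of the one empty place, on the slab's top face (40 mm above the bench), at (33, 63) mm in the slab's x, y. The carton must lie here with its length along the slab's x (either end first). Half of its inner long side borders the open middle hole, so a finger can go down there.
- laid_a: Carton already laid on the slab at (-33,-63) mm, length along the slab's x; same size as the loose one (120 x 60 x 50 mm, 0.2 kg), origin at the centre of its underside. Loose: not to be pushed.
- laid_b: Carton already laid at (63,-33) mm, length along the slab's y; same size, origin as above. Loose.
- laid_c: Carton already laid at (-63,33) mm, length along the slab's y; same size, origin as above. Loose.
- tape_roll: Bystander: roll of packing tape lying flat, 100 mm diameter, 45 mm high; origin at the centre of its underside.
- jar: Bystander: amber glass jar with black cap, 80 mm diameter, 110 mm high; origin at the centre of its underside.
- mug: Bystander: blue mug, 80 mm diameter, 95 mm high; origin at the centre of its underside.

How it is judged:
On the way, in this order (a step that is already met when the one before it is completed fails the run):
1. the door is rolled up (joint above 0.95 rad) (value of joint tambour above 0.95 rad), for 0.2 s.
2. the carton lies in the empty place of the slab, let go (x of carton in the frame of slab between 0.021 and 0.045 m and y of carton in the frame of slab between 0.051 and 0.075 m and z of carton in the frame of slab between 0.035 and 0.045 m and angle between the x axis of carton and the x axis of slab, either way round below 0.12 rad and angle between carton's own z axis and vertical below 0.08 rad and linear speed of carton below 0.02 m/s and contact force between the fingers and carton below 0.1 N), for 0.2 s.
At the end, for the whole second after the job is handed in: The carton lies flat and at rest on the slab within 12 mm of the empty place's centre along each of the slab's axes, its length within 0.12 rad of the slab's x; the door is shut (joint below 0.04 rad) and at rest (x of carton in the frame of slab between 0.021 and 0.045 m and y of carton in the frame of slab between 0.051 and 0.075 m and z of carton in the frame of slab between 0.035 and 0.045 m and angle between the x axis of carton and the x axis of slab, either way round below 0.12 rad and angle between carton's own z axis and vertical below 0.08 rad and linear speed of carton below 0.02 m/s and value of joint tambour below 0.04 rad and velocity of joint tambour below 0.05 rad/s); the robot touches nothing.
It fails at once if a laid carton pushed more than 20 mm or tipped (distance of any of laid_a, laid_b, laid_c from where it was at the start of the episode above 0.02 m or angle between any of laid_a, laid_b, laid_c's own z axis and vertical above 0.2 rad).
It fails at once if the tape roll moved more than 30 mm or tipped (distance of tape_roll from where it was at the start of the episode above 0.03 m or angle between tape_roll's own z axis and vertical above 0.3 rad).
It fails at once if the jar moved more than 30 mm or tipped (distance of jar from where it was at the start of the episode above 0.03 m or angle between jar's own z axis and vertical above 0.3 rad).
It fails at once if the mug moved more than 30 mm or tipped (distance of mug from where it was at the start of the episode above 0.03 m or angle between mug's own z axis and vertical above 0.3 rad).
It also fails if it takes over 72 s, if anything falls off the work surface, if the arm or the gripper's body presses on something with over 40 N, if the wrist force passes 120 N, or if a joint passes its speed limit or range.

## Working session

There is one attempt and no reset: what is moved stays moved. The work goes in short steps, Python scripts to look and compute and a tool call to move; the robot and the scene stay as the last step left them, time stands still between calls to the robot, and variables do not carry over. Pictures are saved under pics/ and viewed, and the job is handed in when it is done.

Besides the shell and the picture viewer there is one more tool, called after "Call:" as name(argument=value, ...) on one line, values as JSON. send_rows: Moves the arm, as the interface text tells. Its arguments: {"type":"object","properties":{"increments":{"type":"array"}},"required":["increments"]}

```bash
mkdir -p pics
cat > h.py <<'E'
import numpy as np,cv2
from cell import manip
from scipy.spatial.transform import Rotation as R
def snap(n,f):
    im=manip.camera(n); cv2.imwrite('pics/'+f,im[:,:,::-1]); return im
def K(n):
    i=manip.camera_info(n); f=240/np.tan(np.radians(i['fovy'])/2); return i,f
def ray(n,u,v):
    i,f=K(n); V=np.array(i['view']); d=np.array([(u-i['cx'])/f,(v-i['cy'])/f,1.])
    Rt=V[:3,:3]; o=-Rt.T@V[:3,3]; return o,Rt.T@d
def onz(n,u,v,z):
    o,d=ray(n,u,v); return o+d*(z-o[2])/d[2]
def proj(n,p):
    i,f=K(n); V=np.array(i['view']); c=V[:3,:3]@np.array(p)+V[:3,3]; return c[0]/c[2]*f+i['cx'],c[1]/c[2]*f+i['cy']
E
python3 - <<'E'
from h import *
for n in('scene','top','wrist'):
    snap(n,n+'0.png'); print(manip.camera_info(n))
print(manip.get_obs())
E
```

```text
{'fovy': 51.47495673496471, 'cx': 320.6128739198214, 'cy': 236.763863473404, 'view': array([[-0.01014501, -0.99991562, -0.00811345, -0.11309113],
       [-0.94665201,  0.01221756, -0.32202594,  0.5543616 ],
       [ 0.32209789,  0.00441366, -0.94669608,  1.01906928],
       [ 0.        ,  0.        ,  0.        ,  1.        ]])}
{'fovy': 43.773651390850375, 'cx': 325.11594644660596, 'cy': 247.41673192287377, 'view': array([[-2.06964081e-04, -9.99995348e-01, -3.04331331e-03,
        -1.18364499e-01],
       [-9.93378351e-01,  5.55234960e-04, -1.14887526e-01,
         5.66937537e-01],
       [ 1.14888682e-01,  2.99938397e-03, -9.93373844e-01,
         1.55462470e+00],
       [ 0.00000000e+00,  0.00000000e+00,  0.00000000e+00,
         1.00000000e+00]])}
{'fovy': 65.70646984690485, 'cx': 320.69923882301185, 'cy': 236.20858834680655, 'T_tool_cam': array([[ 9.99999927e-01, -2.33339086e-04,  3.02598959e-04,
        -1.96387568e-05],
       [ 1.32162335e-04,  9.54232140e-01,  2.99066891e-01,
        -7.78283617e-02],
       [-3.58533647e-04, -2.99066829e-01,  9.54232101e-01,
        -1.45840238e-01],
       [ 0.00000000e+00,  0.00000000e+00,  0.00000000e+00,
         1.00000000e+00]])}
{'time': 0.15, 'q': array([ 1.11811406e+00,  2.64596743e-01,  1.60504964e+00, -3.43748700e-06,
        1.27370472e+00, -3.68828317e-02]), 'dq': array([ 0.00151872, -0.00133961, -0.00438676,  0.00015318, -0.00074625,
       -0.00015108]), 'joint_efforts': array([ 2.60251845e-04, -5.02847672e+01, -3.57468688e+01,  7.29381060e-02,
        2.50069489e-02, -9.06717833e-05]), 'eef_pos': array([0.27239878, 0.61699525, 0.23766857]), 'tool_rot': array([ 8.37830342e-01,  5.45929981e-01, -7.52993609e-04,  4.53913309e-04]), 'ft_force': array([0.12637003, 0.80073024, 0.12121987]), 'ft_torque': array([0.05389436, 0.03207731, 0.01217358]), 'grip_width': 0.08799952456442534}
```

View pics/scene0.png

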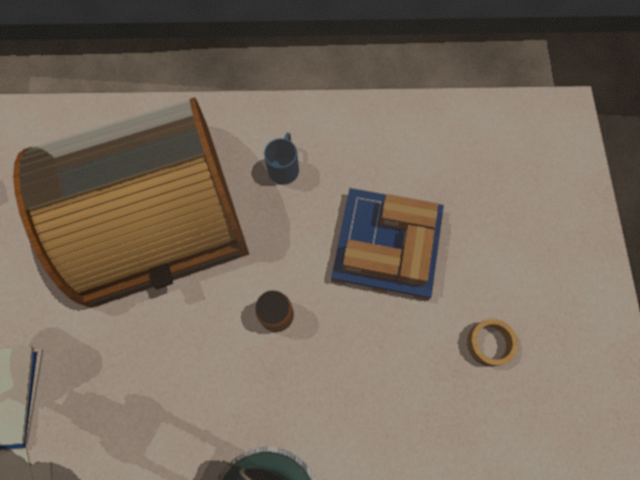

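View pics/top0.png

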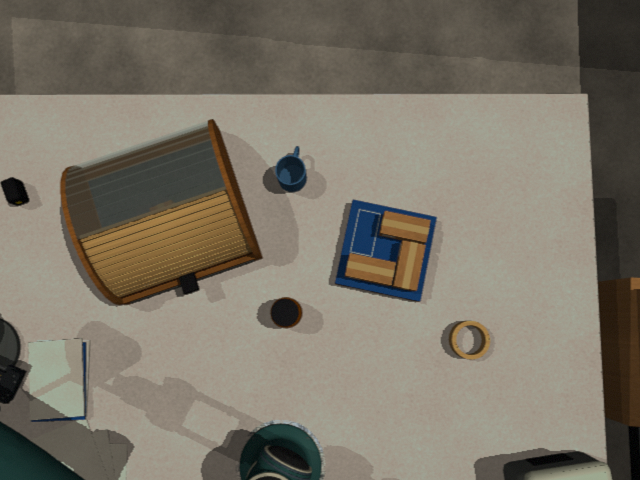

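View pics/wrist0.png

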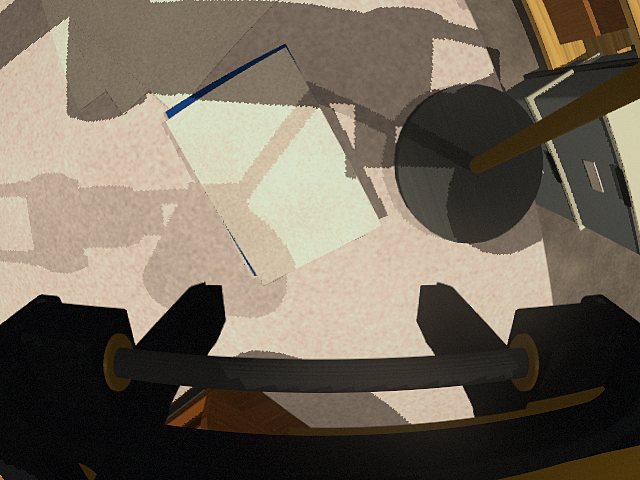

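Run:
```python
from h import *
a=cv2.imread('pics/top0.png')
cv2.imwrite('pics/top0a.png',cv2.resize(a[110:310,50:310],None,fx=3,fy=3,interpolation=cv2.INTER_CUBIC))
cv2.imwrite('pics/top0b.png',cv2.resize(a[180:320,320:450],None,fx=4,fy=4,interpolation=cv2.INTER_CUBIC))
a=cv2.imread('pics/scene0.png')
cv2.imwrite('pics/scene0a.png',cv2.resize(a[90:315,0:260],None,fx=2.6,fy=2.6,interpolation=cv2.INTER_CUBIC))
```

```text
(no output)
```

View pics/top0a.png

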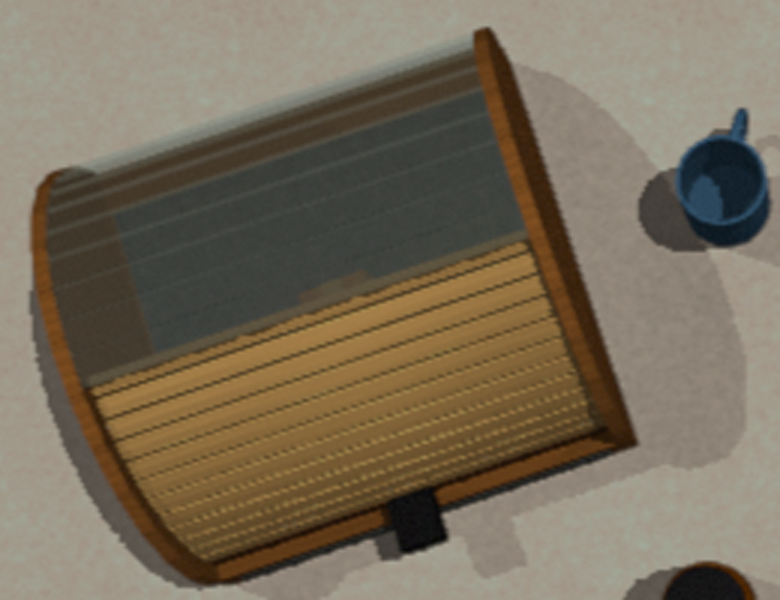

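View pics/top0b.png

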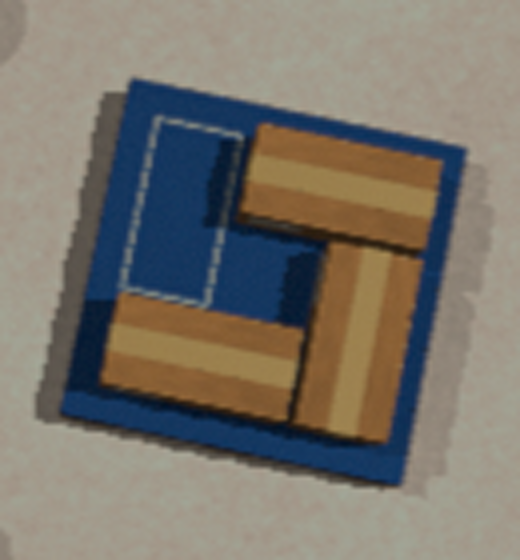

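View pics/scene0a.png

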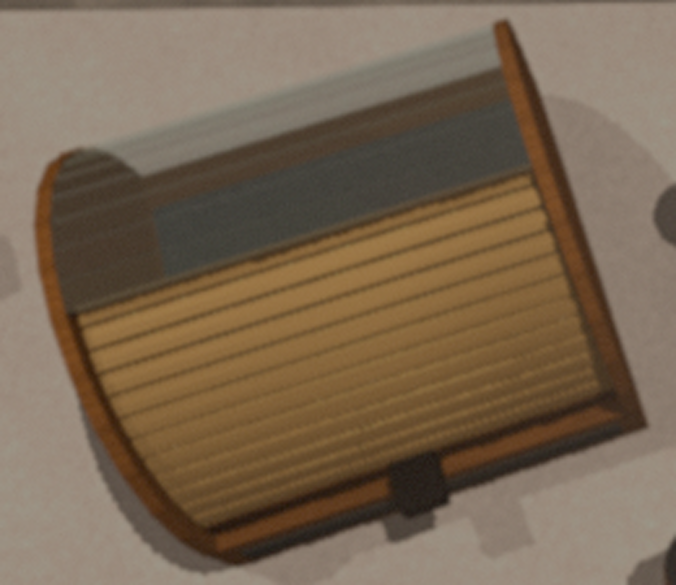

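```bash
cat > fit.py <<'E'
from h import *
from scipy.optimize import least_squares
def fit(C,x0):
    def f(p):
        Rz=R.from_euler('z',p[2]).as_matrix(); r=[]
        for n,u,v,q in C:
            w=Rz@np.array(q)+[p[0],p[1],0]; a=proj(n,w); r+=[a[0]-u,a[1]-v]
        return r
    s=least_squares(f,x0,loss='soft_l1'); return s.x,np.round(s.fun if False else np.array(f(s.x)).reshape(-1,2),1)
E
python3 - <<'E'
from fit import *
hz=.06+.19*np.sin(np.radians(78)); hx=-.19*np.cos(np.radians(78))
C=[('top',79.3,237.3,(hx,.181,hz)),('top',225.7,189.7,(hx,-.181,hz)),('scene',27.7,209.6,(hx,.181,hz)),('scene',205,156.5,(hx,-.181,hz)),
('top',261,257.3,(-.19,-.193,0)),('scene',248,254.6,(-.19,-.193,0)),('scene',504/2.6,90+20/2.6,(.09,-.193,.2))][:6]
s,r=fit(C,[.55,.45,.3]);print(s,r.tolist())
s2=[(353,200,.115,.115),(436.5,217.5,.115,-.115),(420.5,301.5,-.115,-.115),(335.5,283,-.115,.115)]
C=[('top',u,v,(a,b,.04)) for u,v,a,b in s2]
b,r=fit(C,[.5,-.2,-.2]);print(b,r.tolist())
def w(s,q): return R.from_euler('z',s[2]).as_matrix()@np.array(q)+[s[0],s[1],0]
for n in('top','scene'):
    im=cv2.imread('pics/%s0.png'%n); im=cv2.resize(im,(1280,960))
    def dot(p,c):
        a=proj(n,p); cv2.circle(im,(int(a[0]*2+.5),int(a[1]*2+.5)),2,c,-1)
    for t in np.linspace(0,np.pi,30):
        for y in(-.193,.193): dot(w(s,(-.19*np.cos(t),y,.06+.19*np.sin(t))),(0,0,255))
    for y in np.linspace(-.181,.181,10): dot(w(s,(hx,y,hz)),(255,0,0))
    for y in(-.193,.193): dot(w(s,(-.19,y,0)),(0,255,0))
    for c in s2: dot(w(b,(c[2],c[3],.04)),(0,0,255));dot(w(b,(c[2],c[3],.008)),(0,0,255))
    for x in(-.06,.06):
        for y in(-.03,.03): dot(w(b,(.033+x,.063+y,.04)),(0,255,255))
    for th in(0,.1,.2):
      t=np.radians(5)+th; dot(w(s,(-.225*np.cos(t),0,.06+.225*np.sin(t))),(0,255-1000*th,0))
    cv2.imwrite('pics/%s1.png'%n,im[150:750,50:850] if n=='top' else im[150:750,0:800])
print('gap',w(b,(.033,.063,.04)))
def inv(n,u,v,z): return onz(n,u,v,z)
for nm,u,v,z in(('jar',286,311,.11),('mug',292,170,.095),('tape',469,340,.045)): print(nm,onz('top',u,v,z))
E
```

```text
[0.6591976  0.29522448 0.32068842] [[-3.2, 0.6], [0.4, -0.6], [-2.3, -0.4], [0.3, -1.9], [1.1, 1.5], [1.4, 0.6]]
[ 0.55876271 -0.28043555 -0.21131485] [[-0.3, -0.7], [0.9, -0.4], [0.3, 0.5], [-0.8, 0.6]]
gap [ 0.60424263 -0.22575853  0.04      ]
jar [ 0.39823266 -0.02115538  0.11      ]
mug [ 0.7616024  -0.03302179  0.095     ]
tape [ 0.32410159 -0.49084028  0.045     ]
```

View pics/top1.png

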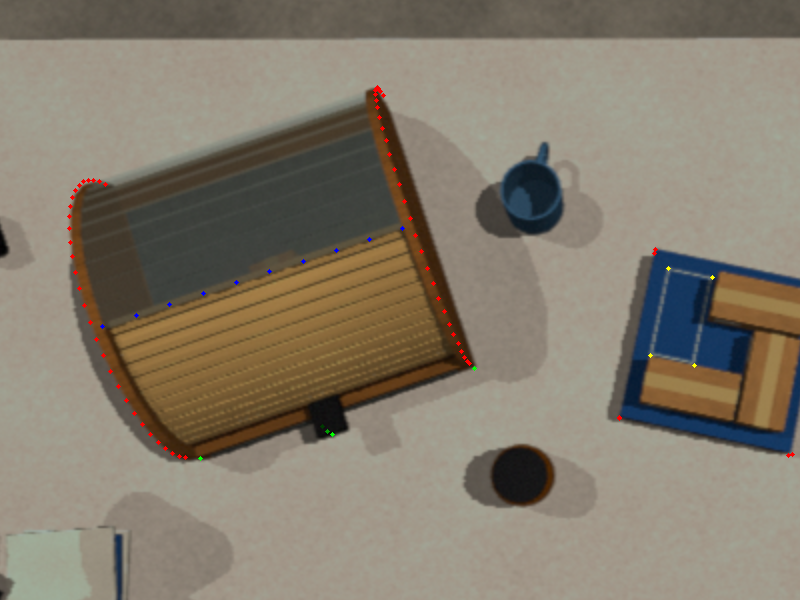

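View pics/scene1.png

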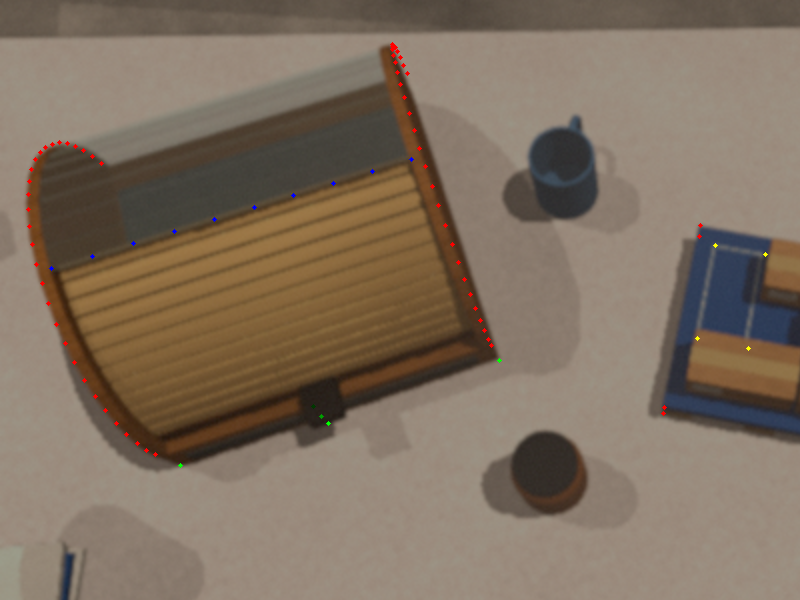

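Run:
```python
from h import *
a=cv2.imread('pics/top0.png');b=cv2.imread('pics/scene0.png')
A=cv2.resize(a[260:305,165:215],None,fx=8,fy=8,interpolation=cv2.INTER_CUBIC)
B=cv2.resize(b[255:300,135:185],None,fx=8,fy=8,interpolation=cv2.INTER_CUBIC)
cv2.imwrite('pics/pull.png',cv2.convertScaleAbs(np.hstack([A,B]),alpha=2.5))
S=np.array([0.6592,0.2952,0.3207])
def w(q): return R.from_euler('z',S[2]).as_matrix()@np.array(q)+[S[0],S[1],0]
for j in(0,.05,.1,.15,.2,.25):
    t=j+np.radians(5); o=[]
    for n,x0,y0,off in(('top',165,260,0),('scene',135,255,400)):
        for y in(.02,-.02):
            c=np.array([-.225*np.cos(t),y,.06+.225*np.sin(t)])+.01*np.array([np.sin(t),0,np.cos(t)])
            u=proj(n,w(c)); o.append((round((u[0]-x0+.5)*8+off),round((u[1]-y0+.5)*8)))
    print(j,o)
```

```text
0 [(143, 277), (263, 237), (550, 269), (695, 221)]
0.05 [(133, 271), (254, 231), (535, 253), (681, 206)]
0.1 [(122, 262), (244, 222), (520, 236), (667, 188)]
0.15 [(111, 252), (234, 211), (504, 216), (652, 168)]
0.2 [(99, 240), (223, 199), (487, 194), (637, 146)]
0.25 [(87, 226), (212, 185), (470, 170), (621, 121)]
```

View pics/pull.png

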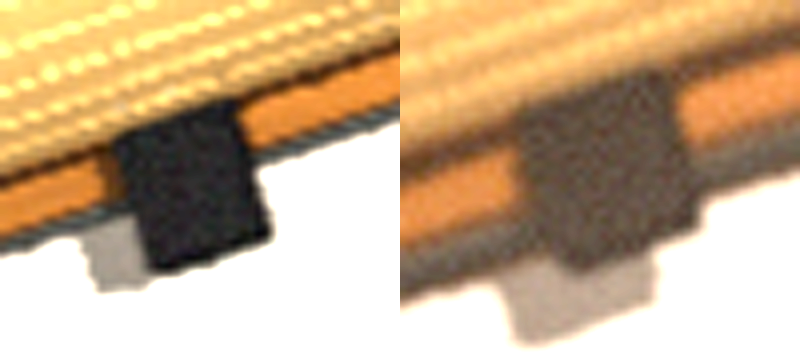

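```bash
cat >> h.py <<'E'
S=np.array([0.660,0.293,0.3207])
B=np.array([0.55876,-0.28044,-0.21131])
def rot(p,yaw):
    p=np.radians(p); z=[np.cos(p),0,-np.sin(p)]; x=[0,1,0]; y=np.cross(z,x)
    return R.from_euler('z',yaw)*R.from_matrix(np.array([x,y,z]).T)
def wf(F,q): return R.from_euler('z',F[2]).as_matrix()@np.array(q)+[F[0],F[1],0]
def inf(F,p): return R.from_euler('z',-F[2]).as_matrix()@(np.array(p)-[F[0],F[1],0])
def cur():
    o=manip.get_obs(); return o['eef_pos'],R.from_quat(o['tool_rot'])
def status():
    o=manip.get_obs(); r=R.from_quat(o['tool_rot']); g=o['eef_pos']-.019*r.as_matrix()[:,2]
    m=r.as_matrix(); print('t',round(o['time'],2),'tcp',o['eef_pos'].round(4),'G_store',inf(S,g).round(4),'G_slab',inf(B,g).round(4),'pitch',np.degrees(np.arcsin(-m[2,2])).round(1),'yaw',round(np.arctan2(-m[0,0],m[1,0]),3),'roll',m[2,0].round(3),'F',o['ft_force'].round(1),'w',round(o['grip_width'],4),'q',o['q'].round(2))
def plan(wps,step=35,ang=.115,per=5,grip=0):
    """wps: list of (grasp point world, Rotation)."""
    p,r=cur(); seq=[]
    P,Q=p,r
    for g,t in wps:
        T=np.array(g)+.019*t.as_matrix()[:,2]
        dv=(Q.inv()*t).as_rotvec(); n=int(np.ceil(max(np.linalg.norm(T-P)*1000/step,np.linalg.norm(dv)/ang,1)))
        for k in range(1,n+1): seq.append((P+(T-P)*k/n,Q*R.from_rotvec(dv*k/n)))
        P,Q=T,t
    while len(seq)%per: seq.append(seq[-1])
    b,br=p,r
    for i in range(0,len(seq),per):
        rows=[]
        for a,q in seq[i:i+per]:
            d=br.inv().apply(a-b)*1000; v=(br.inv()*q).as_rotvec()
            rows.append([[round(float(x),1) for x in d],[round(float(x),3) for x in v],grip])
        print(str(rows).replace(' ','')); b,br=seq[i+per-1]
E
python3 - <<'E'
from h import *
status()
r=rot(65,S[2])
plan([(wf(S,(-.285,.15,.18)),r),(wf(S,(-.285,0,.12)),r)])
E
```

```text
t 0.15 tcp [0.2724 0.617  0.2377] G_store [-0.2657  0.4297  0.2567] G_slab [-0.4682  0.8174  0.2567] pitch 89.9 yaw -0.416 roll -0.002 F [0.1 0.8 0.1] w 0.088 q [ 1.12  0.26  1.61 -0.    1.27 -0.04]
[[[-23.8,19.9,8.4],[-0.046,0.018,-0.08],0],[[-47.7,39.9,16.7],[-0.093,0.036,-0.161],0],[[-71.5,59.8,25.1],[-0.139,0.054,-0.241],0],[[-95.4,79.8,33.4],[-0.185,0.072,-0.322],0],[[-119.2,99.7,41.8],[-0.232,0.09,-0.402],0]]
[[[-30.1,6.8,9.0],[-0.046,0.018,-0.08],0],[[-60.3,13.6,18.1],[-0.093,0.036,-0.161],0],[[-90.4,20.5,27.1],[-0.139,0.054,-0.241],0],[[-120.5,27.3,36.2],[-0.185,0.072,-0.322],0],[[-149.4,34.0,49.0],[-0.185,0.072,-0.322],0]]
[[[-30.0,-5.1,10.9],[0.0,0.0,0.0],0],[[-60.0,-10.1,21.8],[0.0,0.0,0.0],0],[[-90.0,-15.2,32.6],[0.0,0.0,0.0],0],[[-120.0,-20.3,43.5],[0.0,0.0,0.0],0],[[-120.0,-20.3,43.5],[0.0,0.0,0.0],0]]
```

Call:
send_rows(increments=[[[-24, 20, 8], [-0.046, 0.018, -0.08], 0], [[-48, 40, 17], [-0.093, 0.036, -0.161], 0], [[-72, 60, 25], [-0.139, 0.054, -0.241], 0], [[-95, 80, 33], [-0.185, 0.072, -0.322], 0], [[-119, 100, 42], [-0.232, 0.09, -0.402], 0]])

```text
time: 0.57
eef_pos: [0.316, 0.4666, 0.1954]
tool_rot: [0.704, 0.699, 0.1, 0.073]
ft_force: [0.5, -0.6, 0.3]
grip_width: 0.088
```

Call:
send_rows(increments=[[[-30, 7, 9], [-0.046, 0.018, -0.08], 0], [[-60, 14, 18], [-0.093, 0.036, -0.161], 0], [[-90, 20, 27], [-0.139, 0.054, -0.241], 0], [[-120, 27, 36], [-0.185, 0.072, -0.322], 0], [[-120, 27, 36], [-0.185, 0.072, -0.322], 0]])

```text
time: 0.98
eef_pos: [0.3465, 0.3386, 0.155]
tool_rot: [0.569, 0.794, 0.17, 0.128]
ft_force: [-0.7, 0.1, -1.4]
grip_width: 0.0882
```

Run:
```python
from h import *
status()
r=rot(65,S[2])
plan([(wf(S,(-.285,0,.12)),r)])
```

```text
t 0.98 tcp [0.3465 0.3386 0.155 ] G_store [-0.291   0.1422  0.1723] G_slab [-0.3442  0.5569  0.1723] pitch 65.4 yaw 0.325 roll -0.011 F [-0.7  0.1 -1.4] w 0.0882 q [ 0.88 -0.25  2.34 -0.36  0.72 -0.78]
[[[-28.3,-3.5,10.2],[-0.001,0.002,0.002],0],[[-56.6,-6.9,20.5],[-0.003,0.003,0.003],0],[[-84.9,-10.4,30.7],[-0.004,0.005,0.005],0],[[-113.2,-13.9,40.9],[-0.006,0.006,0.007],0],[[-141.5,-17.4,51.1],[-0.007,0.008,0.009],0]]
```

Call:
send_rows(increments=[[[-28, -2, 11], [0, 0, 0], 0], [[-57, -3, 22], [0, 0, 0], 0], [[-85, -4, 34], [0, 0, 0], 0], [[-113, -5, 45], [0, 0, 0], 0], [[-142, -6, 54], [0, 0, 0], 0]])

```text
time: 1.4
eef_pos: [0.4083, 0.2079, 0.1045]
tool_rot: [0.569, 0.794, 0.17, 0.128]
ft_force: [-0.1, 1.4, -0.3]
grip_width: 0.0883
```

Run:
```python
from h import *
status(); snap('wrist','w1.png'); snap('scene','s1.png')
r=rot(65,S[2])
t=np.radians(5)+.04
g=(-.216*np.cos(t),0,.06+.216*np.sin(t))
plan([(wf(S,g),r)],step=20)
```

```text
t 1.4 tcp [0.4083 0.2079 0.1045] G_store [-0.2736 -0.0013  0.1218] G_slab [-0.2564  0.4421  0.1218] pitch 65.4 yaw 0.326 roll -0.011 F [-0.1  1.4 -0.3] w 0.0883 q [ 0.47 -0.28  2.47 -0.14  0.53 -1.33]
[[[1.2,10.4,13.7],[-0.003,0.003,0.001],0],[[2.3,20.8,27.5],[-0.005,0.006,0.001],0],[[3.5,31.1,41.2],[-0.008,0.008,0.002],0],[[4.7,41.5,54.9],[-0.011,0.011,0.003],0],[[4.7,41.5,54.9],[-0.011,0.011,0.003],0]]
```

View pics/w1.png

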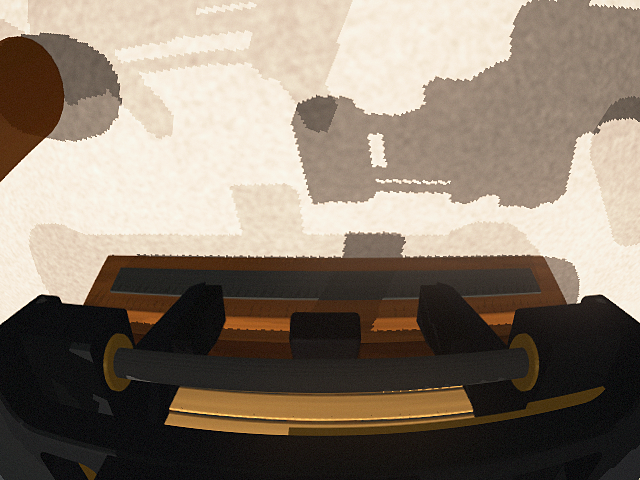

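View pics/s1.png

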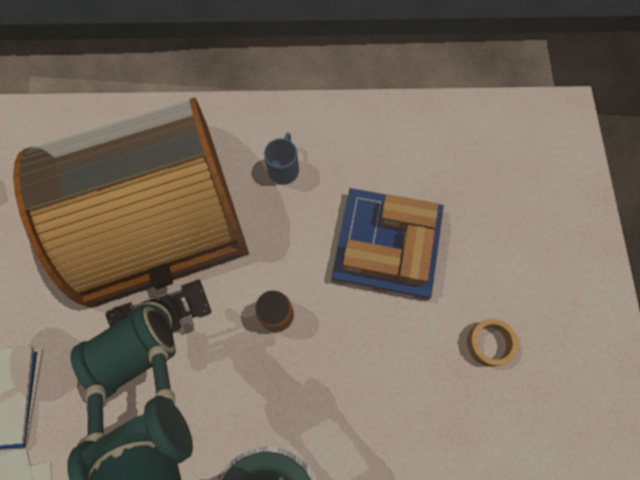

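```bash
cat >> h.py <<'E'
def wray(u,v,pose=None):
    p,r=pose or cur(); i,f=K('wrist'); d=np.array([u-i['cx'],v-i['cy']]); rr=np.hypot(*d); a=rr/f
    c=np.array([d[0]/rr*np.sin(a),d[1]/rr*np.sin(a),np.cos(a)]); T=np.array(i['T_tool_cam'])
    return p+r.apply(T[:3,3]),r.apply(T[:3,:3]@c)
E
python3 - <<'E'
from h import *
for v in(312,345,358):
    o,d=wray(325,v); o=inf(S,o);d=R.from_euler('z',-S[2]).apply(d)
    for s in np.arange(.05,.4,.0005):
        q=o+d*s
        if np.hypot(q[0],q[2]-.06)<.225: print(v,q.round(4),np.arctan2(q[2]-.06,-q[0])-np.radians(5)); break
E
```

```text
312 [-0.2243 -0.0019  0.0754] -0.01891227127423152
345 [-0.2217 -0.0019  0.0962] 0.07465175402153033
358 [-0.2206 -0.0018  0.1039] 0.10919814026254569
```

Call:
send_rows(increments=[[[1, 10, 14], [0, 0, 0], 0], [[2, 21, 28], [0, 0, 0], 0], [[3, 31, 42], [-0.005, 0.01, 0], 0], [[3, 41, 56], [-0.01, 0.01, 0], 0], [[3, 41, 56], [-0.01, 0.01, 0], 0]])

```text
time: 1.92
eef_pos: [0.4661, 0.2276, 0.0684]
tool_rot: [0.57, 0.792, 0.175, 0.127]
ft_force: [0.0, -0.4, 0.3]
grip_width: 0.0882
```

Call:
send_rows(increments=[[[0, 0, 0], [0, 0, 0], 1], [[0, 0, 0], [0, 0, 0], 1], [[0, 0, 0], [0, 0, 0], 1], [[0, 0, 0], [0, 0, 0], 1], [[0, 0, 0], [0, 0, 0], 1]])

```text
time: 2.33
eef_pos: [0.4658, 0.2279, 0.0689]
tool_rot: [0.57, 0.793, 0.175, 0.127]
ft_force: [0.6, 0.0, -1.6]
grip_width: 0.0568
```

Run:
```python
from h import *
status(); snap('wrist','w2.png')
```

```text
t 2.33 tcp [0.4658 0.2279 0.0689] G_store [-0.2129 -0.0006  0.0862] G_slab [-0.2044  0.4734  0.0862] pitch 65.0 yaw 0.323 roll -0.002 F [ 0.6  0.  -1.6] w 0.0568 q [ 0.44 -0.08  2.39 -0.13  0.4  -1.34]
```

View pics/w2.png

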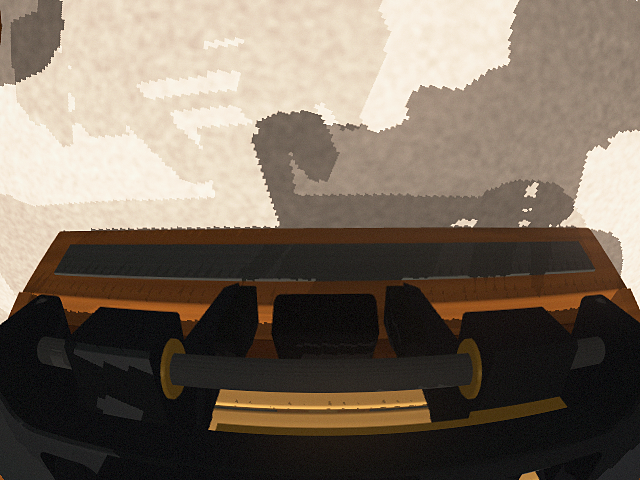

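Call:
send_rows(increments=[[[0, 0, 0], [0, 0, 0], 1], [[0, 0, 0], [0, 0, 0], 1], [[0, 0, 0], [0, 0, 0], 1]])

```text
time: 2.63
eef_pos: [0.4653, 0.2293, 0.0692]
tool_rot: [0.57, 0.792, 0.176, 0.126]
ft_force: [-6.0, 10.9, 1.9]
grip_width: 0.0392
```

```bash
cat >> h.py <<'E'
def arc(a1,rad=None,n=5,p=65,grip=1):
    P,r=cur(); g=inf(S,P-.019*r.as_matrix()[:,2]); a0=np.arctan2(g[2]-.06,-g[0]); rr=np.hypot(g[0],g[2]-.06); print('a0',a0,'r',rr)
    rad=rad or rr
    w=[]
    for k in range(1,n+1):
        a=a0+(a1-a0)*k/n; q=rr+(rad-rr)*k/n
        w.append((wf(S,(-q*np.cos(a),g[1],.06+q*np.sin(a))),rot(p,S[2])))
    plan(w,grip=grip)
E
python3 - <<'E'
from h import *
status(); arc(1.27,.2155,15)
E
```

```text
t 2.63 tcp [0.4653 0.2293 0.0692] G_store [-0.2129  0.0009  0.0864] G_slab [-0.2052  0.4747  0.0864] pitch 65.0 yaw 0.323 roll 0.001 F [-6.  10.9  1.9] w 0.0392 q [ 0.44 -0.08  2.39 -0.13  0.39 -1.34]
a0 0.12343622733821581 r 0.21451636161846596
[[[-0.0,9.2,-13.6],[0.001,-0.002,0.002],1],[[-0.0,19.4,-26.4],[0.001,-0.002,0.002],1],[[-0.0,30.5,-38.5],[0.001,-0.002,0.002],1],[[-0.0,42.6,-49.6],[0.001,-0.002,0.002],1],[[-0.0,55.4,-59.8],[0.001,-0.002,0.002],1]]
[[[0.0,13.6,-9.2],[0.0,0.0,0.0],1],[[-0.0,27.9,-17.3],[0.0,0.0,0.0],1],[[-0.0,42.7,-24.4],[0.0,0.0,0.0],1],[[-0.0,58.1,-30.2],[0.0,0.0,0.0],1],[[0.0,73.8,-34.9],[0.0,0.0,0.0],1]]
[[[0.0,16.1,-3.5],[0.0,0.0,0.0],1],[[-0.0,32.4,-5.7],[0.0,0.0,0.0],1],[[0.0,48.8,-6.7],[0.0,0.0,0.0],1],[[0.0,65.3,-6.4],[0.0,0.0,0.0],1],[[0.0,81.7,-4.9],[0.0,0.0,0.0],1]]
```

Call:
send_rows(increments=[[[0.5, 9, -13.5], [0, 0, 0], 1], [[1, 19.5, -26.5], [0, 0, 0], 1], [[1.5, 30.5, -38.5], [0, 0, 0], 1], [[2, 42.5, -49.5], [0, 0, 0], 1], [[2, 55.5, -60], [0, 0, 0], 1]])

```text
time: 3.05
eef_pos: [0.4858, 0.2366, 0.1445]
tool_rot: [0.571, 0.793, 0.172, 0.125]
ft_force: [5.0, -4.2, -8.6]
grip_width: 0.0395
```

Run:
```python
from h import *
status(); arc(1.27,.2155,10)
```

```text
t 3.05 tcp [0.4858 0.2366 0.1445] G_store [-0.191   0.0014  0.1618] G_slab [-0.1866  0.4862  0.1618] pitch 65.4 yaw 0.323 roll -0.002 F [ 5.  -4.2 -8.6] w 0.0395 q [ 0.44 -0.15  2.29 -0.09  0.58 -1.39]
a0 0.4897299218480163 r 0.21644433033521898
[[[-0.0,14.0,-9.6],[-0.007,0.001,0.003],1],[[-0.1,28.6,-18.1],[-0.007,0.001,0.003],1],[[-0.1,43.7,-25.5],[-0.007,0.001,0.003],1],[[-0.2,59.4,-31.6],[-0.007,0.001,0.003],1],[[-0.2,75.6,-36.5],[-0.007,0.001,0.003],1]]
[[[0.0,16.5,-3.5],[0.0,0.0,0.0],1],[[0.0,33.2,-5.7],[0.0,0.0,0.0],1],[[0.0,50.0,-6.6],[0.0,0.0,0.0],1],[[0.0,66.8,-6.2],[0.0,0.0,0.0],1],[[0.0,83.5,-4.5],[0.0,0.0,0.0],1]]
```

Call:
send_rows(increments=[[[0, 14, -9.5], [0, 0, 0], 1], [[0, 28.5, -18], [0, 0, 0], 1], [[0, 43.5, -25.5], [0, 0, 0], 1], [[0, 59.5, -31.5], [0, 0, 0], 1], [[0, 75.5, -36.5], [0, 0, 0], 1]])

```text
time: 3.47
eef_pos: [0.5334, 0.253, 0.207]
tool_rot: [0.571, 0.794, 0.169, 0.123]
ft_force: [-5.4, 2.0, -2.7]
grip_width: 0.04
```

Run:
```python
from h import *
status(); arc(1.275,.2165,5)
```

```text
t 3.47 tcp [0.5334 0.253  0.207 ] G_store [-0.1406  0.002   0.2243] G_slab [-0.1434  0.5123  0.2243] pitch 65.9 yaw 0.323 roll -0.002 F [-5.4  2.  -2.7] w 0.04 q [ 0.43 -0.12  2.13 -0.07  0.71 -1.43]
a0 0.8632298275323694 r 0.21624394993678164
[[[-0.0,17.5,-4.4],[-0.015,0.0,0.003],1],[[-0.1,35.1,-7.3],[-0.015,0.0,0.003],1],[[-0.1,52.9,-8.8],[-0.015,0.0,0.003],1],[[-0.2,70.7,-8.8],[-0.015,0.0,0.003],1],[[-0.2,88.4,-7.4],[-0.015,0.0,0.003],1]]
```

Call:
send_rows(increments=[[[0, 17.5, -4.5], [0, 0, 0], 1], [[0, 35, -7.5], [0, 0, 0], 1], [[0, 53, -9], [0, 0, 0], 1], [[0, 70.5, -9], [0, 0, 0], 1], [[0, 87, -7.5], [0, 0, 0], 1]])

```text
time: 3.88
eef_pos: [0.6041, 0.2775, 0.248]
tool_rot: [0.571, 0.794, 0.167, 0.121]
ft_force: [-5.1, 1.8, -1.9]
grip_width: 0.0397
```

Call:
send_rows(increments=[[[0, 0, 0], [0, 0, 0], 1], [[0, 0, 0], [0, 0, 0], 1], [[0, 0, 0], [0, 0, 0], 1]])

```text
time: 4.13
eef_pos: [0.6047, 0.2778, 0.2482]
tool_rot: [0.571, 0.794, 0.168, 0.121]
ft_force: [3.5, 2.4, -1.9]
grip_width: 0.0398
```

Run:
```python
from h import *
status(); arc(1.275,.2165,5)
snap('scene','s3.png')
```

```text
t 4.13 tcp [0.6047 0.2778 0.2482] G_store [-0.065   0.003   0.2656] G_slab [-0.0788  0.5515  0.2656] pitch 66.0 yaw 0.324 roll -0.0 F [ 3.5  2.4 -1.9] w 0.0398 q [ 0.41 -0.    1.94 -0.05  0.79 -1.45]
a0 1.2646838284920636 r 0.21562468236631685
[[[-0.0,0.8,-0.1],[-0.018,-0.001,0.003],1],[[-0.0,1.3,-0.2],[-0.018,-0.001,0.003],1],[[-0.0,1.7,-0.4],[-0.018,-0.001,0.003],1],[[-0.0,2.2,-0.5],[-0.018,-0.001,0.003],1],[[-0.0,2.7,-0.6],[-0.018,-0.001,0.003],1]]
```

View pics/s3.png

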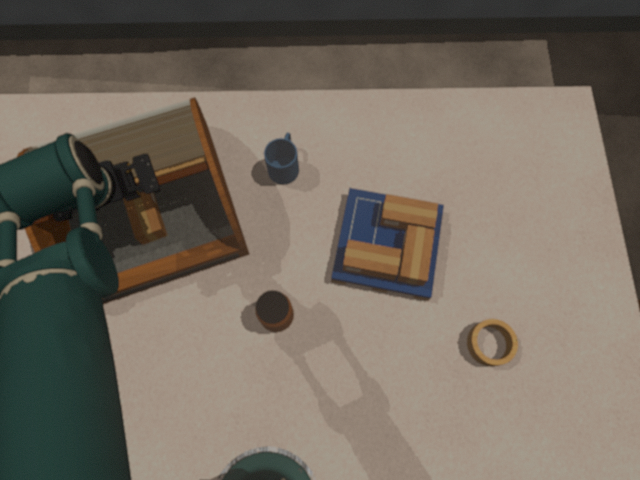

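Call:
send_rows(increments=[[[0, 0, 0], [0, 0, 0], 0], [[0, 0, 0], [0, 0, 0], 0], [[0, 0, 0], [0, 0, 0], 0], [[0, 0, 0], [0, 0, 0], 0], [[0, 0, 0], [0, 0, 0], 0]])

```text
time: 4.6
eef_pos: [0.6042, 0.2775, 0.2482]
tool_rot: [0.571, 0.794, 0.168, 0.121]
ft_force: [-1.2, -0.1, 0.4]
grip_width: 0.0711
```

Call:
send_rows(increments=[[[0, 0, -25], [0, 0, 0], 0], [[0, 0, -55], [0, 0, 0], 0], [[0, -40, -55], [0, 0, 0], 0], [[0, -80, -50], [0, 0, 0], 0], [[0, -120, -40], [0, 0, 0], 0]])

```text
time: 5.02
eef_pos: [0.485, 0.2376, 0.2382]
tool_rot: [0.571, 0.794, 0.17, 0.122]
ft_force: [-1.0, 0.5, -0.2]
grip_width: 0.0881
```

Run:
```python
from h import *
status()
plan([(wf(S,(-.23,0,.2)),rot(65,S[2]))])
```

```text
t 5.02 tcp [0.485  0.2376 0.2382] G_store [-0.1914  0.0026  0.2555] G_slab [-0.1875  0.4871  0.2555] pitch 65.8 yaw 0.323 roll 0.0 F [-1.   0.5 -0.2] w 0.0881 q [ 0.44 -0.25  2.18 -0.07  0.8  -1.42]
[[[-1.3,-28.9,17.4],[-0.007,-0.001,0.001],0],[[-2.5,-57.8,34.8],[-0.014,-0.001,0.002],0],[[-2.5,-57.8,34.8],[-0.014,-0.001,0.002],0],[[-2.5,-57.8,34.8],[-0.014,-0.001,0.002],0],[[-2.5,-57.8,34.8],[-0.014,-0.001,0.002],0]]
```

Call:
send_rows(increments=[[[0, -29, 17], [0, 0, 0], 0], [[0, -58, 35], [-0.015, 0, 0], 0], [[0, -58, 35], [-0.015, 0, 0], 0]])

```text
time: 5.27
eef_pos: [0.4376, 0.2205, 0.1703]
tool_rot: [0.571, 0.794, 0.167, 0.122]
ft_force: [-2.3, -1.5, -3.6]
grip_width: 0.0882
```

Run:
```python
from h import *
status();snap('wrist','w4.png');snap('top','t4.png');snap('scene','s4.png')
np.save('pose4.npy',np.r_[cur()[0],cur()[1].as_quat()])
```

```text
t 5.27 tcp [0.4376 0.2205 0.1703] G_store [-0.2416  0.0013  0.1877] G_slab [-0.2302  0.4605  0.1877] pitch 66.1 yaw 0.323 roll -0.002 F [-2.3 -1.5 -3.6] w 0.0882 q [ 0.45 -0.3   2.34 -0.09  0.68 -1.38]
```

View pics/w4.png

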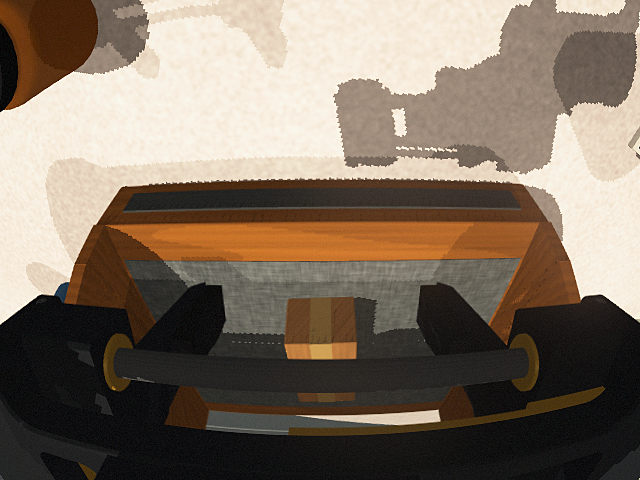

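View pics/t4.png

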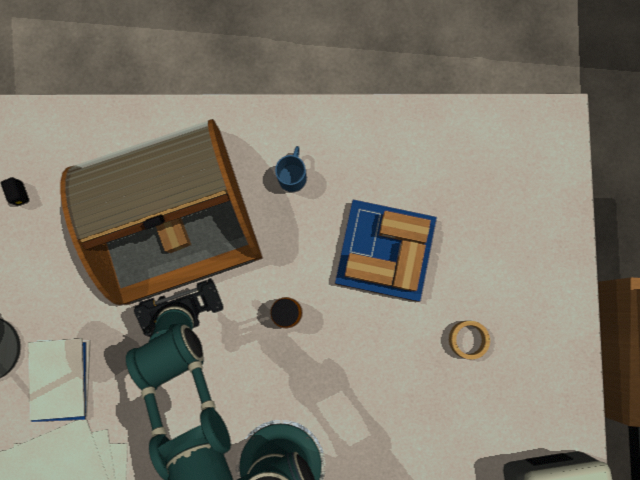

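Run:
```python
from h import *
a=cv2.imread('pics/t4.png');b=cv2.imread('pics/s4.png');c=cv2.imread('pics/w4.png')
A=cv2.resize(a[205:265,140:200],None,fx=6.5,fy=6.5,interpolation=cv2.INTER_CUBIC)
B=cv2.resize(b[190:250,110:170],None,fx=6.5,fy=6.5,interpolation=cv2.INTER_CUBIC)
cv2.imwrite('pics/cart.png',cv2.convertScaleAbs(np.hstack([A,B]),alpha=1.8))
cv2.imwrite('pics/cartw.png',cv2.convertScaleAbs(cv2.resize(c[285:375,260:380],None,fx=6,fy=6,interpolation=cv2.INTER_CUBIC),alpha=1.5))
```

```text
(no output)
```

View pics/cart.png

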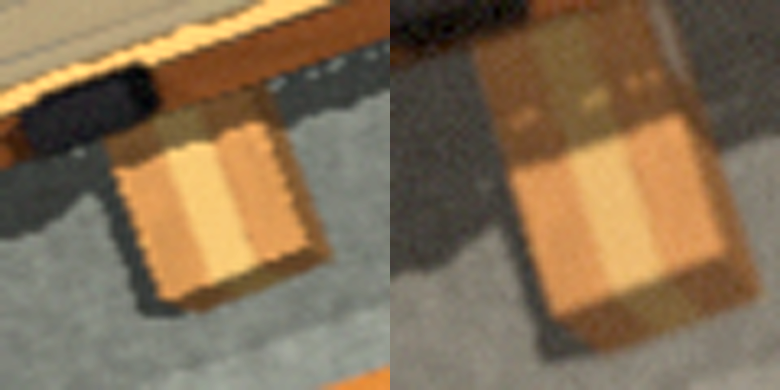

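View pics/cartw.png

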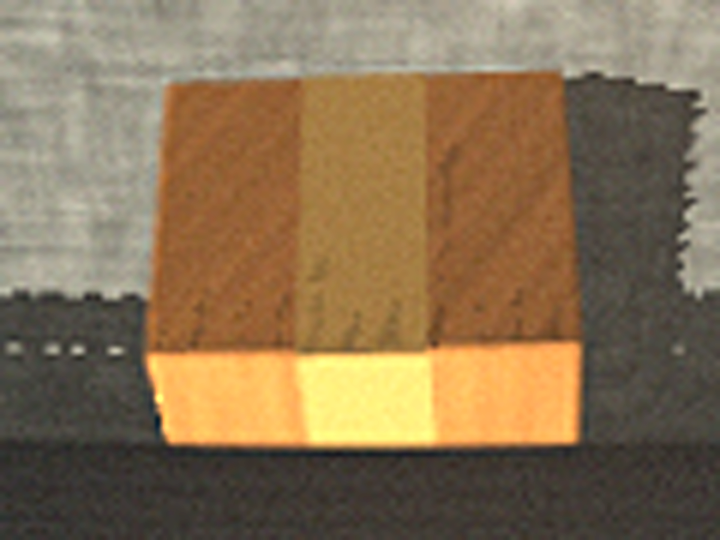

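Run:
```python
from h import *
def c(u,s,o): return (u+.5)/s+o-.5
for n,L in(('top',[(c(165,6.5,140),c(298,6.5,205)),(c(308,6.5,140),c(243,6.5,205))]),('scene',[(c(163,6.5,110),c(315,6.5,190)),(c(335,6.5,110),c(247,6.5,190))])):
    q=[inf(S,onz(n,u,v,.11)) for u,v in L]; e=q[0]-q[1]; print(n,np.round(q,4).tolist(),'mid',((q[0]+q[1])/2).round(4),'len',np.linalg.norm(e).round(4),'yaw',np.arctan2(-e[0],e[1]).round(3))
q8=np.load('pose4.npy'); pose=(q8[:3],R.from_quat(q8[3:]))
for z,L in((.11,[(147,354),(580,342)]),(.06,[(167,85),(560,72)])):
    q=[]
    for u,v in L:
        o,d=wray(c(u,6,260),c(v,6,285),pose); q.append(inf(S,o+d*(z-o[2])/d[2]))
    e=q[1]-q[0];print('w',z,np.round(q,4).tolist(),'mid',((q[0]+q[1])/2).round(4),'len',np.linalg.norm(e).round(4),'yaw',np.arctan2(-e[0],e[1]).round(3))
q=[]
for u,v in((165,443),(580,443)):
    pass
```

```text
top [[-0.1062, 0.0277, 0.11], [-0.1031, -0.0313, 0.11]] mid [-0.1046 -0.0018  0.11  ] len 0.0591 yaw 0.052
scene [[-0.1067, 0.031, 0.11], [-0.1019, -0.0296, 0.11]] mid [-0.1043  0.0007  0.11  ] len 0.0608 yaw 0.08
w 0.11 [[-0.0623, -0.0295, 0.11], [-0.0659, 0.0352, 0.11]] mid [-0.0641  0.0028  0.11  ] len 0.0648 yaw 0.056
w 0.06 [[-0.0645, -0.0291, 0.06], [-0.068, 0.0348, 0.06]] mid [-0.0663  0.0028  0.06  ] len 0.064 yaw 0.056
```

Run:
```python
from h import *
status()
print(np.load('pose4.npy').round(4))
# check: project known store points into wrist: floor front edge z=.06 x=-.19 y=+-.181
q8=np.load('pose4.npy'); pose=(q8[:3],R.from_quat(q8[3:]))
for u,v,z in((105,224,.06),(552,224,.06),(128,260,.06),(520,260,.06),(125,187,0),(518,184,0)):
    o,d=wray(u,v,pose); print(u,v,z,inf(S,o+d*(z-o[2])/d[2]).round(4), inf(S,o).round(3))
```

```text
t 5.42 tcp [0.4497 0.2261 0.1843] G_store [-0.2287  0.0027  0.2014] G_slab [-0.2198  0.4683  0.2014] pitch 64.8 yaw 0.324 roll 0.0 F [ 0.8 -0.1  0.9] w 0.0883 q [ 0.45 -0.29  2.32 -0.09  0.68 -1.39]
[0.4497 0.2261 0.1843 0.57   0.7922 0.1773 0.1273]
105 224 0.06 [-0.1623 -0.189   0.06  ] [-0.353  0.002  0.283]
552 224 0.06 [-0.1633  0.2138  0.06  ] [-0.353  0.002  0.283]
128 260 0.06 [-0.1164 -0.1818  0.06  ] [-0.353  0.002  0.283]
520 260 0.06 [-0.1167  0.1967  0.06  ] [-0.353  0.002  0.283]
125 187 0 [-0.16   -0.1949  0.    ] [-0.353  0.002  0.283]
518 184 0 [-0.1645  0.2024  0.    ] [-0.353  0.002  0.283]
```

Run:
```python
from h import *
def c(u,s,o): return (u+.5)/s+o-.5
pose=(np.array([0.4376,.2205,.1703]),R.from_quat([.571,.794,.167,.122]))
for u,v,z in((105,224,.06),(552,224,.06),(128,260,.06),(520,260,.06),(125,187,0),(518,184,0)):
    o,d=wray(u,v,pose); print(u,v,z,inf(S,o+d*(z-o[2])/d[2]).round(4), inf(S,o).round(3))
for z,L in((.11,[(147,354),(580,342)]),(.06,[(167,85),(560,72)])):
    q=[]
    for u,v in L:
        o,d=wray(c(u,6,260),c(v,6,285),pose); q.append(inf(S,o+d*(z-o[2])/d[2]))
    e=q[1]-q[0];print('w',z,np.round(q,4).tolist(),'mid',((q[0]+q[1])/2).round(4),'len',np.linalg.norm(e).round(4),'yaw',np.arctan2(-e[0],e[1]).round(3))
snap('wrist','w5.png');status()
```

```text
105 224 0.06 [-0.1904 -0.1785  0.06  ] [-0.364  0.001  0.272]
552 224 0.06 [-0.1923  0.1971  0.06  ] [-0.364  0.001  0.272]
128 260 0.06 [-0.1486 -0.171   0.06  ] [-0.364  0.001  0.272]
520 260 0.06 [-0.1501  0.1804  0.06  ] [-0.364  0.001  0.272]
125 187 0 [-0.1871 -0.1869  0.    ] [-0.364  0.001  0.272]
518 184 0 [-0.1921  0.1893  0.    ] [-0.364  0.001  0.272]
w 0.11 [[-0.1053, -0.0282, 0.11], [-0.1088, 0.0302, 0.11]] mid [-0.107  0.001  0.11 ] len 0.0585 yaw 0.059
w 0.06 [[-0.1022, -0.0286, 0.06], [-0.1056, 0.0304, 0.06]] mid [-0.1039  0.0009  0.06  ] len 0.0592 yaw 0.058
t 5.47 tcp [0.4513 0.2268 0.1861] G_store [-0.2271  0.0029  0.2033] G_slab [-0.2184  0.4692  0.2033] pitch 64.6 yaw 0.323 roll 0.001 F [-0.1  0.2 -0.4] w 0.0877 q [ 0.45 -0.29  2.32 -0.09  0.68 -1.39]
```

View pics/w5.png

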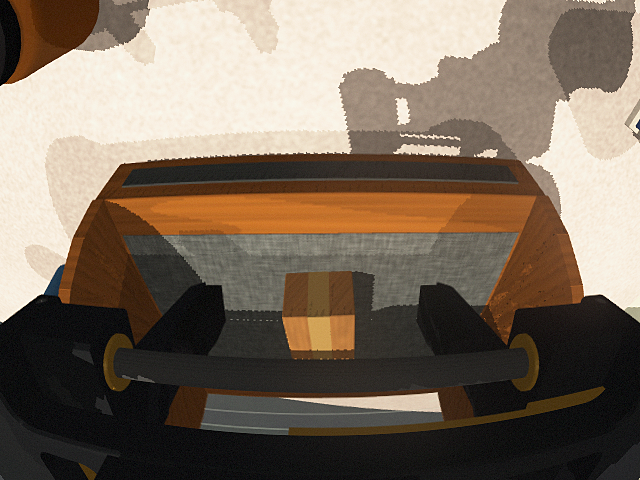

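Run:
```python
from h import *
r=rot(66,S[2]+.058)
plan([(wf(S,(-.165,.001,.125)),r)],step=24)
plan([(wf(S,(-.165,.001,.125)),r),(wf(S,(-.075,.003,.096)),r)],step=24)
```

```text
[[[-0.3,4.4,19.5],[0.005,0.004,-0.01],0],[[-0.7,8.8,38.9],[0.01,0.009,-0.02],0],[[-1.0,13.2,58.4],[0.014,0.013,-0.03],0],[[-1.4,17.6,77.9],[0.019,0.018,-0.041],0],[[-1.7,22.0,97.3],[0.024,0.022,-0.051],0]]
[[[-0.3,4.4,19.5],[0.005,0.004,-0.01],0],[[-0.7,8.8,38.9],[0.01,0.009,-0.02],0],[[-1.0,13.2,58.4],[0.014,0.013,-0.03],0],[[-1.4,17.6,77.9],[0.019,0.018,-0.041],0],[[-1.7,22.0,97.3],[0.024,0.022,-0.051],0]]
[[[-0.8,17.6,15.8],[-0.0,0.0,-0.0],0],[[-1.6,35.2,31.5],[-0.0,0.0,-0.0],0],[[-2.4,52.8,47.3],[-0.0,0.0,-0.0],0],[[-3.2,70.4,63.1],[-0.0,0.0,-0.0],0],[[-3.2,70.4,63.1],[-0.0,0.0,-0.0],0]]
```

Call:
send_rows(increments=[[[0, 4.5, 19.5], [0.005, 0.005, -0.01], 0], [[-1, 9, 39], [0.01, 0.01, -0.02], 0], [[-1, 13, 58], [0.015, 0.015, -0.03], 0], [[-1.5, 17.5, 78], [0.02, 0.02, -0.04], 0], [[-2, 22, 97], [0.025, 0.02, -0.05], 0]])

```text
time: 5.88
eef_pos: [0.5156, 0.2463, 0.1114]
tool_rot: [0.549, 0.809, 0.174, 0.119]
ft_force: [-0.6, 0.3, 0.4]
grip_width: 0.0878
```

Run:
```python
from h import *
status()
r=rot(66,S[2]+.058)
plan([(wf(S,(-.075,.003,.096)),r)],step=24)
```

```text
t 5.88 tcp [0.5156 0.2463 0.1114] G_store [-0.1595  0.0008  0.1287] G_slab [-0.1592  0.5017  0.1287] pitch 65.7 yaw 0.377 roll -0.002 F [-0.6  0.3  0.4] w 0.0878 q [ 0.41 -0.04  2.26 -0.03  0.5  -1.51]
[[[-0.6,15.9,16.2],[0.001,0.001,-0.0],0],[[-1.3,31.7,32.3],[0.003,0.001,-0.0],0],[[-1.9,47.6,48.5],[0.004,0.002,-0.001],0],[[-2.5,63.4,64.6],[0.006,0.002,-0.001],0],[[-2.5,63.4,64.6],[0.006,0.002,-0.001],0]]
```

Call:
send_rows(increments=[[[-1, 16, 16], [0, 0, 0], 0], [[-1, 32, 32], [0, 0, 0], 0], [[-2, 48, 48], [0, 0, 0], 0], [[-2.5, 63, 64], [0.005, 0, 0], 0], [[-2.5, 63, 64], [0.005, 0, 0], 0]])

```text
time: 6.3
eef_pos: [0.6019, 0.2773, 0.0817]
tool_rot: [0.549, 0.808, 0.175, 0.12]
ft_force: [0.2, -0.2, 0.0]
grip_width: 0.0882
```

Run:
```python
from h import *
status();snap('wrist','w6.png')
```

```text
t 6.3 tcp [0.6019 0.2773 0.0817] G_store [-0.068   0.0031  0.099 ] G_slab [-0.0814  0.5501  0.099 ] pitch 65.6 yaw 0.377 roll -0.002 F [ 0.2 -0.2  0. ] w 0.0882 q [ 0.4   0.17  2.09 -0.03  0.45 -1.53]
```

View pics/w6.png

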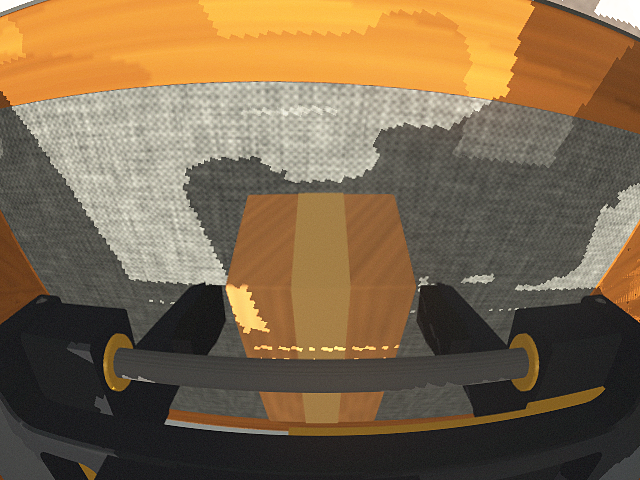

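Call:
send_rows(increments=[[[0, -7.5, 0], [0.005, 0, 0], 0], [[0, -7.5, 0], [0.005, 0, 0], 0], [[0, -7.5, 0], [0.005, 0, 0], 1], [[0, -7.5, 0], [0.005, 0, 0], 1], [[0, -7.5, 0], [0.005, 0, 0], 1]])

```text
time: 6.77
eef_pos: [0.593, 0.274, 0.079]
tool_rot: [0.55, 0.809, 0.172, 0.118]
ft_force: [0.1, -0.9, -1.1]
grip_width: 0.0699
```

Call:
send_rows(increments=[[[0, 0, 0], [0, 0, 0], 1], [[0, 0, 0], [0, 0, 0], 1], [[0, 0, 0], [0, 0, 0], 1], [[0, 0, 0], [0, 0, 0], 1], [[0, 0, 0], [0, 0, 0], 1]])

```text
time: 7.18
eef_pos: [0.5931, 0.2741, 0.0795]
tool_rot: [0.55, 0.809, 0.172, 0.118]
ft_force: [-3.5, -1.1, 4.0]
grip_width: 0.0597
```

Run:
```python
from h import *
status();snap('wrist','w7.png')
```

```text
t 7.18 tcp [0.5931 0.2741 0.0795] G_store [-0.0772  0.0028  0.0969] G_slab [-0.0892  0.5452  0.0969] pitch 65.9 yaw 0.377 roll -0.001 F [-3.5 -1.1  4. ] w 0.0597 q [ 0.4   0.16  2.11 -0.03  0.45 -1.53]
```

View pics/w7.png

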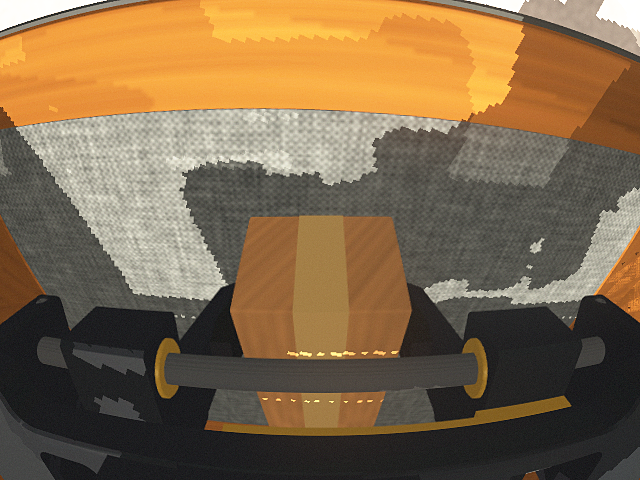

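Run:
```python
from h import *
r=rot(65.9,S[2]+.057); y=.0028
plan([(wf(S,(-.079,y,.105)),r),(wf(S,(-.15,y-.003,.122)),r),(wf(S,(-.225,y-.006,.145)),r),(wf(S,(-.235,y-.006,.25)),r)],step=24,grip=1)
```

```text
[[[0.2,1.6,-8.2],[0.0,0.002,-0.0],1],[[0.4,-12.9,-19.3],[0.0,0.002,-0.0],1],[[0.7,-27.3,-30.5],[0.0,0.002,-0.0],1],[[0.9,-41.8,-41.6],[0.0,0.002,-0.0],1],[[1.1,-56.3,-52.7],[0.0,0.002,-0.0],1]]
[[[0.3,-14.8,-12.9],[0.0,0.0,0.0],1],[[0.6,-29.6,-25.8],[0.0,0.0,0.0],1],[[1.0,-44.3,-38.7],[0.0,0.0,0.0],1],[[1.3,-59.1,-51.6],[0.0,0.0,0.0],1],[[1.4,-52.4,-71.6],[0.0,0.0,0.0],1]]
[[[0.1,6.8,-20.0],[0.0,0.0,0.0],1],[[0.2,13.5,-40.0],[0.0,0.0,0.0],1],[[0.3,20.3,-60.0],[0.0,0.0,0.0],1],[[0.5,27.0,-79.9],[0.0,0.0,0.0],1],[[0.5,27.0,-79.9],[0.0,0.0,0.0],1]]
```

Call:
send_rows(increments=[[[0, 1.5, -8], [0, 0, 0], 1], [[0.5, -13, -19.5], [0, 0, 0], 1], [[0.5, -27.5, -30.5], [0, 0, 0], 1], [[1, -42, -41.5], [0, 0, 0], 1], [[1, -56, -52.5], [0, 0, 0], 1]])

```text
time: 7.65
eef_pos: [0.5237, 0.2477, 0.1038]
tool_rot: [0.55, 0.809, 0.171, 0.117]
ft_force: [0.1, -0.2, -1.7]
grip_width: 0.0598
```

Call:
send_rows(increments=[[[0, -15, -13], [0, 0, 0], 1], [[0.5, -29.5, -26], [0, 0, 0], 1], [[1, -44.5, -39], [0, 0, 0], 1], [[1, -59, -51.5], [0, 0, 0], 1], [[1, -59, -51.5], [0, 0, 0], 1]])

```text
time: 8.07
eef_pos: [0.4505, 0.2199, 0.1261]
tool_rot: [0.55, 0.809, 0.17, 0.117]
ft_force: [1.0, 0.3, -2.7]
grip_width: 0.0596
```

Run:
```python
from h import *
status();snap('wrist','w8.png')
```

```text
t 8.07 tcp [0.4505 0.2199 0.1261] G_store [-0.2295 -0.0038  0.1434] G_slab [-0.2172  0.4623  0.1434] pitch 66.2 yaw 0.377 roll -0.002 F [ 1.   0.3 -2.7] w 0.0596 q [ 0.42 -0.21  2.37 -0.03  0.57 -1.51]
```

View pics/w8.png

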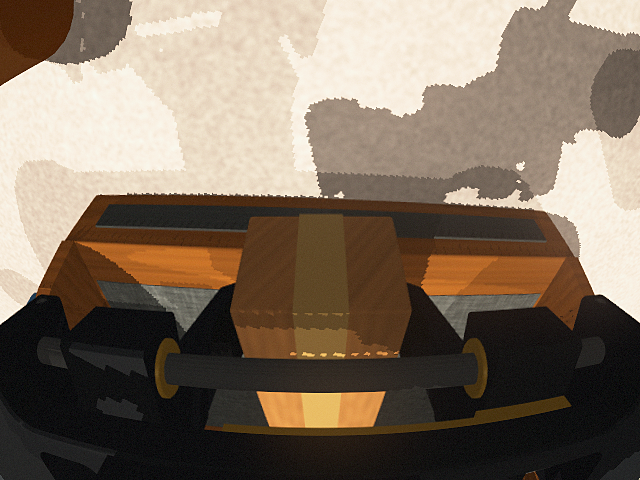

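Run:
```python
from h import *
r=rot(65.9,S[2]+.057); r2=rot(65.9,B[2])
w=[(wf(S,(-.235,-.004,.25)),r),((wf(S,(-.235,-.004,.25))*.55+wf(B,(.001,.063,.22))*.45)+[0,0,.03],rot(65.9,.09)),(wf(B,(.001,.063,.20)),r2)]
print([x[0].round(3) for x in w])
plan(w,step=34,grip=1,ang=.1)
```

```text
[array([0.438, 0.215, 0.25 ]), array([0.499, 0.02 , 0.266]), array([ 0.573, -0.219,  0.2  ])]
[[[-0.0,9.1,-25.0],[-0.001,0.0,-0.0],1],[[-0.0,18.2,-49.9],[-0.001,0.001,-0.0],1],[[-0.1,27.3,-74.9],[-0.002,0.001,-0.0],1],[[-0.1,36.4,-99.9],[-0.002,0.002,-0.0],1],[[-29.5,35.2,-102.9],[-0.002,-0.015,0.037],1]]
[[[-29.5,-0.0,-2.6],[0.0,-0.017,0.038],1],[[-59.0,-0.0,-5.2],[0.0,-0.034,0.075],1],[[-88.6,-0.1,-7.8],[0.0,-0.05,0.113],1],[[-118.1,-0.1,-10.4],[-0.0,-0.067,0.15],1],[[-147.6,-0.1,-13.0],[-0.0,-0.084,0.188],1]]
[[[-29.1,5.5,-0.1],[-0.0,-0.017,0.038],1],[[-60.2,6.9,9.6],[0.0,-0.032,0.072],1],[[-91.3,8.2,19.3],[-0.0,-0.048,0.106],1],[[-122.4,9.6,29.0],[-0.0,-0.063,0.141],1],[[-153.5,11.0,38.8],[0.0,-0.078,0.175],1]]
[[[-29.5,6.7,12.1],[-0.0,-0.015,0.034],1],[[-59.0,13.4,24.2],[-0.0,-0.031,0.069],1],[[-88.6,20.1,36.3],[0.0,-0.046,0.103],1],[[-118.1,26.8,48.4],[0.0,-0.062,0.138],1],[[-118.1,26.8,48.4],[0.0,-0.062,0.138],1]]
```

Call:
send_rows(increments=[[[0, 9, -25], [0, 0, 0], 1], [[0, 18, -50], [0, 0, 0], 1], [[0, 27, -75], [0, 0, 0], 1], [[0, 36.5, -100], [0, 0, 0], 1], [[-29, 35, -103], [0, -0.015, 0.035], 1]])

```text
time: 8.53
eef_pos: [0.4572, 0.194, 0.2423]
tool_rot: [0.563, 0.798, 0.174, 0.123]
ft_force: [2.2, -0.4, -0.7]
grip_width: 0.0597
```

Call:
send_rows(increments=[[[-29.5, 0, -3], [0, -0.015, 0.04], 1], [[-59, 0, -5], [0, -0.035, 0.075], 1], [[-88.5, 0, -8], [0, -0.05, 0.115], 1], [[-118, 0, -10], [0, -0.065, 0.15], 1], [[-147.5, 0, -13], [0, -0.085, 0.19], 1]])

```text
time: 8.95
eef_pos: [0.5026, 0.0517, 0.2539]
tool_rot: [0.644, 0.735, 0.161, 0.139]
ft_force: [-0.3, -0.3, -1.2]
grip_width: 0.0596
```

Call:
send_rows(increments=[[[-29, 5.5, 0], [0, -0.015, 0.04], 1], [[-60, 7, 9.5], [0, -0.03, 0.07], 1], [[-91, 8, 19], [0, -0.05, 0.105], 1], [[-122, 9.5, 29], [0, -0.065, 0.14], 1], [[-150, 11, 39], [0, -0.08, 0.175], 1]])

```text
time: 9.37
eef_pos: [0.5494, -0.0958, 0.2221]
tool_rot: [0.713, 0.669, 0.146, 0.154]
ft_force: [1.1, 0.3, -2.0]
grip_width: 0.0595
```

Run:
```python
from h import *
status()
plan([(wf(B,(.001,.063,.18)),rot(65.9,B[2]))],step=34,grip=1,ang=.1)
```

```text
t 9.37 tcp [ 0.5494 -0.0958  0.2221] G_store [-0.2349 -0.3312  0.2394] G_slab [-0.0557  0.1773  0.2394] pitch 65.4 yaw -0.063 roll 0.002 F [ 1.1  0.3 -2. ] w 0.0595 q [-0.27 -0.21  2.18  0.13  0.76 -1.85]
[[[-24.6,2.2,14.0],[0.002,-0.013,0.027],1],[[-49.1,4.3,28.0],[0.003,-0.025,0.054],1],[[-73.7,6.5,42.0],[0.005,-0.038,0.081],1],[[-98.2,8.7,56.0],[0.006,-0.05,0.107],1],[[-122.8,10.8,70.0],[0.008,-0.063,0.134],1]]
```

Call:
send_rows(increments=[[[-24.5, 2, 14], [0, -0.015, 0.025], 1], [[-49, 4.5, 28], [0, -0.025, 0.055], 1], [[-73.5, 6.5, 42], [0.005, -0.04, 0.08], 1], [[-98, 8.5, 56], [0.005, -0.05, 0.105], 1], [[-123, 11, 70], [0.01, -0.065, 0.135], 1]])

```text
time: 9.78
eef_pos: [0.5811, -0.2228, 0.1611]
tool_rot: [0.762, 0.614, 0.129, 0.162]
ft_force: [-0.2, 0.3, -2.3]
grip_width: 0.0602
```

Call:
send_rows(increments=[[[0, 0, 0], [0, 0, 0], 1], [[0, 0, 0], [0, 0, 0], 1], [[0, 0, 0], [0, 0, 0], 1]])

```text
time: 10.03
eef_pos: [0.5812, -0.2228, 0.1603]
tool_rot: [0.762, 0.614, 0.129, 0.161]
ft_force: [0.2, 0.2, -1.8]
grip_width: 0.0597
```

Run:
```python
from h import *
status(); snap('wrist','w9.png');snap('top','t9.png');snap('scene','s9.png');status()
a=cv2.imread('pics/t9.png');b=cv2.imread('pics/s9.png')
A=cv2.resize(a[190:310,320:450],None,fx=3,fy=3,interpolation=cv2.INTER_CUBIC)
Bm=cv2.resize(b[180:300,325:455],None,fx=3,fy=3,interpolation=cv2.INTER_CUBIC)
cv2.imwrite('pics/hov.png',cv2.convertScaleAbs(np.hstack([A,Bm]),alpha=1.5))
```

```text
t 10.03 tcp [ 0.5812 -0.2228  0.1603] G_store [-0.244  -0.4607  0.1777] G_slab [0.0021 0.0611 0.1777] pitch 66.2 yaw -0.215 roll -0.001 F [ 0.2  0.2 -1.8] w 0.0597 q [-0.46  0.    2.11  0.16  0.63 -1.93]
t 10.18 tcp [ 0.5814 -0.2221  0.1617] G_store [-0.2436 -0.4601  0.1791] G_slab [0.0022 0.0619 0.1791] pitch 66.0 yaw -0.214 roll -0.002 F [-0.7  0.4 -2.2] w 0.0596 q [-0.46 -0.    2.11  0.16  0.63 -1.93]
```

View pics/w9.png

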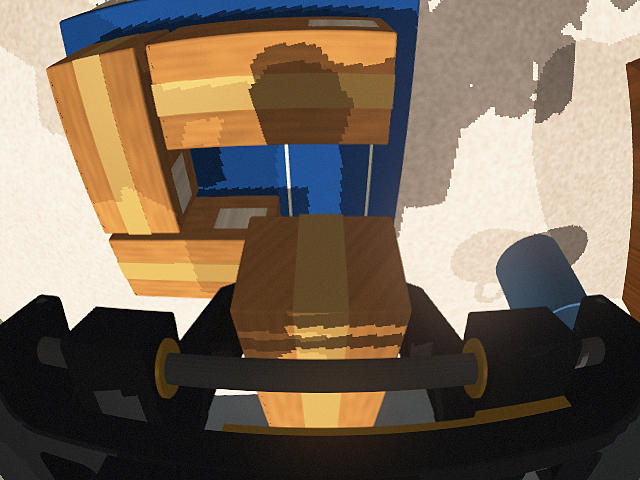

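View pics/hov.png

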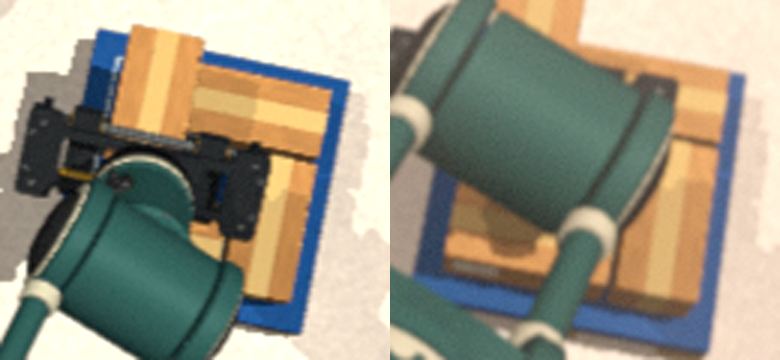

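Run:
```python
from h import *
pose=(np.array([.5812,-.2228,.1603]),R.from_quat([.762,.614,.129,.161]))
for u,v,z in((286,145,.04),(290,214,.04),(372,145,.04),(365,214,.04),(167,151,.09),(387,144,.09),(160,40,.09),(396,31,.09),(230,216,.177-.037),(392,216,.177-.037),(248,216,.1397),(232,309,.1897),(411,309,.1897)):
    o,d=wray(u,v,pose); print(u,v,z,inf(B,o+d*(z-o[2])/d[2]).round(4))
```

```text
286 145 0.04 [-0.0065  0.0379  0.04  ]
290 214 0.04 [0.052  0.0376 0.04  ]
372 145 0.04 [-0.0066  0.0954  0.04  ]
365 214 0.04 [0.0521 0.0946 0.04  ]
167 151 0.09 [-0.0316 -0.023   0.09  ]
387 144 0.09 [-0.0329  0.0957  0.09  ]
160 40 0.09 [-0.0931 -0.0147  0.09  ]
396 31 0.09 [-0.0924  0.0954  0.09  ]
230 216 0.13999999999999999 [-0.0247  0.0225  0.14  ]
392 216 0.13999999999999999 [-0.0244  0.0914  0.14  ]
248 216 0.1397 [-0.0243  0.0304  0.1397]
232 309 0.1897 [-0.0251  0.0323  0.1897]
411 309 0.1897 [-0.025   0.0907  0.1897]
```

Run:
```python
from h import *
plan([(wf(B,(.0005,.065,.112)),rot(65.9,B[2]))],step=18,grip=1,ang=.1)
```

```text
[[[0.8,-7.2,15.1],[-0.001,0.001,-0.0],1],[[1.6,-14.4,30.3],[-0.001,0.001,-0.001],1],[[2.5,-21.6,45.4],[-0.002,0.002,-0.001],1],[[3.3,-28.8,60.6],[-0.002,0.002,-0.002],1],[[3.3,-28.8,60.6],[-0.002,0.002,-0.002],1]]
```

Call:
send_rows(increments=[[[1, -7, 15], [0, 0, 0], 1], [[2, -14.5, 30], [0, 0, 0], 1], [[3, -21.5, 45.5], [0, 0, 0], 1], [[3.5, -29, 60.5], [0, 0, 0], 1], [[3.5, -29, 60.5], [0, 0, 0], 1]])

```text
time: 10.6
eef_pos: [0.5777, -0.216, 0.0912]
tool_rot: [0.761, 0.615, 0.129, 0.159]
ft_force: [-1.5, 0.5, -3.0]
grip_width: 0.0597
```

Call:
send_rows(increments=[[[0, 0, 0], [0, 0, 0], 1], [[0, 0, 0], [0, 0, 0], 1]])

```text
time: 10.77
eef_pos: [0.5778, -0.2155, 0.0919]
tool_rot: [0.761, 0.615, 0.129, 0.159]
ft_force: [-0.1, -0.6, -2.5]
grip_width: 0.0601
```

Run:
```python
from h import *
status(); pose=cur(); np.save('p10.npy',np.r_[pose[0],pose[1].as_quat()]); snap('wrist','w10.png');snap('top','t10.png')
plan([(wf(B,(.0005,.065,.0775)),rot(65.9,B[2]))],step=12,grip=1,ang=.1)
a=cv2.imread('pics/w10.png')
cv2.imwrite('pics/w10a.png',cv2.resize(a[60:360],None,fx=1.25,fy=1.25))
```

```text
t 10.77 tcp [ 0.5778 -0.2155  0.0919] G_store [-0.2448 -0.4528  0.1093] G_slab [-0.0026  0.0675  0.1093] pitch 66.3 yaw -0.211 roll -0.0 F [-0.1 -0.6 -2.5] w 0.0601 q [-0.45  0.08  2.17  0.2   0.49 -1.97]
[[[-0.6,-3.7,10.3],[-0.002,0.0,-0.0],1],[[-1.3,-7.5,20.6],[-0.004,0.0,-0.0],1],[[-1.9,-11.2,30.9],[-0.005,0.001,-0.0],1],[[-1.9,-11.2,30.9],[-0.005,0.001,-0.0],1],[[-1.9,-11.2,30.9],[-0.005,0.001,-0.0],1]]
```

View pics/w10.png

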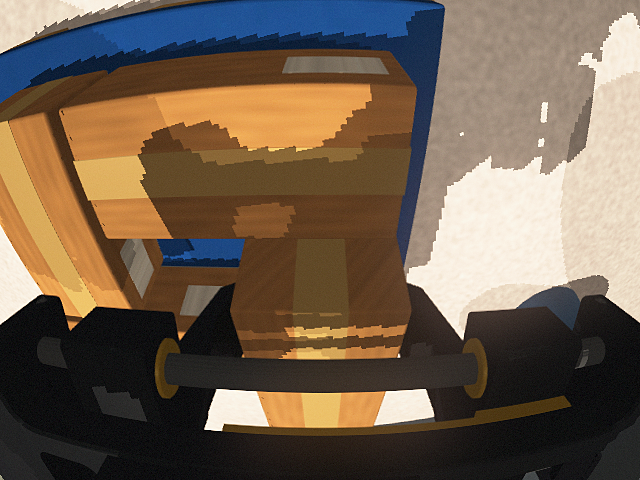

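Run:
```python
from h import *
a=np.load('p10.npy'); pose=(a[:3],R.from_quat(a[3:]))
for u,v,z in((150,238,.09),(400,238,.09),(403,238,.09),(418,85,.09),(60,105,.09),(107,238,.09),(232,309,.1223),(411,309,.1223)):
    o,d=wray(u,v,pose); print(u,v,z,inf(B,o+d*(z-o[2])/d[2]).round(4))
```

```text
150 238 0.09 [-0.033  -0.0012  0.09  ]
400 238 0.09 [-0.0331  0.0977  0.09  ]
403 238 0.09 [-0.0331  0.0989  0.09  ]
418 85 0.09 [-0.0925  0.096   0.09  ]
60 105 0.09 [-0.0932 -0.0212  0.09  ]
107 238 0.09 [-0.033  -0.0225  0.09  ]
232 309 0.1223 [-0.031   0.039   0.1223]
411 309 0.1223 [-0.031   0.0967  0.1223]
```

Run:
```python
from h import *
status()
plan([(wf(B,(.0015,.066,.103)),rot(65.9,B[2])),(wf(B,(.0015,.066,.0775)),rot(65.9,B[2]))],step=10,grip=1,ang=.1)
```

```text
t 10.87 tcp [ 0.5787 -0.2162  0.0929] G_store [-0.2443 -0.4538  0.1103] G_slab [-0.0016  0.067   0.1103] pitch 66.2 yaw -0.212 roll -0.001 F [-0.1 -0.4 -2.1] w 0.0593 q [-0.45  0.08  2.17  0.2   0.49 -1.97]
[[[-1.0,-0.0,8.0],[-0.005,0.001,-0.0],1],[[-0.9,-3.4,15.7],[-0.005,0.001,-0.0],1],[[-0.9,-6.9,23.5],[-0.005,0.001,-0.0],1],[[-0.9,-10.3,31.3],[-0.005,0.001,-0.0],1],[[-0.9,-10.3,31.3],[-0.005,0.001,-0.0],1]]
```

Call:
send_rows(increments=[[[-1, 0, 7.5], [-0.005, 0, 0], 1], [[-1, -3.5, 15.5], [-0.005, 0, 0], 1], [[-1, -7, 23.5], [-0.005, 0, 0], 1], [[-1, -9.5, 29.5], [-0.005, 0, 0], 1], [[-1, -9.5, 29.5], [-0.005, 0, 0], 1]])

```text
time: 11.28
eef_pos: [0.5807, -0.2175, 0.0601]
tool_rot: [0.761, 0.615, 0.13, 0.161]
ft_force: [-0.4, 0.1, -1.5]
grip_width: 0.0598
```

Run:
```python
from h import *
status(); pose=cur(); np.save('p11.npy',np.r_[pose[0],pose[1].as_quat()]); snap('wrist','w11.png')
plan([(wf(B,(.0015,.066,.0775)),rot(65.9,B[2]))],step=12,grip=1,ang=.1)
```

```text
t 11.28 tcp [ 0.5807 -0.2175  0.0601] G_store [-0.2428 -0.4556  0.0774] G_slab [0.0006 0.0661 0.0774] pitch 66.1 yaw -0.212 roll -0.0 F [-0.4  0.1 -1.5] w 0.0598 q [-0.45  0.14  2.18  0.24  0.42 -2.01]
[[[-0.1,0.7,0.7],[-0.003,0.0,-0.0],1],[[-0.1,0.7,0.7],[-0.003,0.0,-0.0],1],[[-0.1,0.7,0.7],[-0.003,0.0,-0.0],1],[[-0.1,0.7,0.7],[-0.003,0.0,-0.0],1],[[-0.1,0.7,0.7],[-0.003,0.0,-0.0],1]]
```

View pics/w11.png

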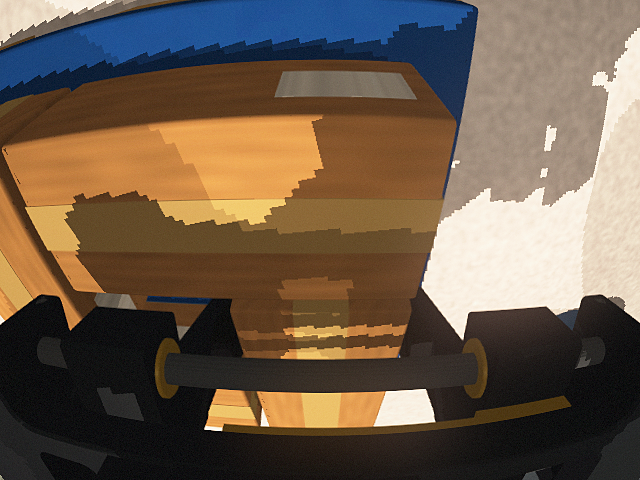

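Call:
send_rows(increments=[[[0, 0, 1], [0, 0, 0], 1], [[0, 0, 1.5], [0, 0, 0], 1], [[0, 0, 1.5], [0, 0, 0], 1]])

```text
time: 11.58
eef_pos: [0.5818, -0.2179, 0.0595]
tool_rot: [0.761, 0.615, 0.13, 0.162]
ft_force: [0.1, 0.6, -1.3]
grip_width: 0.0598
```

Run:
```python
from h import *
status()
```

```text
t 11.58 tcp [ 0.5818 -0.2179  0.0595] G_store [-0.2419 -0.4563  0.0769] G_slab [0.0017 0.066  0.0769] pitch 66.0 yaw -0.212 roll -0.0 F [ 0.1  0.6 -1.3] w 0.0598 q [-0.45  0.14  2.18  0.24  0.42 -2.01]
```

Call:
send_rows(increments=[[[0, -1, 1.5], [0, 0, 0], 1], [[0, -1, 2], [0, 0, 0], 1], [[0, -1, 2], [0, 0, 0], 1]])

```text
time: 11.83
eef_pos: [0.5831, -0.2185, 0.0595]
tool_rot: [0.761, 0.614, 0.131, 0.163]
ft_force: [-4.9, 0.6, 7.1]
grip_width: 0.0597
```

Run:
```python
from h import *
status()
```

```text
t 11.83 tcp [ 0.5831 -0.2185  0.0595] G_store [-0.2409 -0.4572  0.0768] G_slab [0.003  0.0657 0.0768] pitch 65.8 yaw -0.212 roll -0.001 F [-4.9  0.6  7.1] w 0.0597 q [-0.45  0.14  2.18  0.24  0.42 -2.01]
```

Call:
send_rows(increments=[[[0, 0, 0], [0, 0, 0], 0], [[0, 0, 0], [0, 0, 0], 0], [[0, 0, 0], [0, 0, 0], 0], [[0, 0, 0], [0, 0, 0], 0], [[0, 0, 0], [0, 0, 0], 0]])

```text
time: 12.25
eef_pos: [0.5829, -0.2184, 0.0592]
tool_rot: [0.761, 0.614, 0.131, 0.163]
ft_force: [-0.1, 0.1, 0.8]
grip_width: 0.0877
```

Call:
send_rows(increments=[[[0, 0, 0], [0, 0, 0], 0], [[0, 0, 0], [0, 0, 0], 0], [[0, 0, 0], [0, 0, 0], 0]])

```text
time: 12.5
eef_pos: [0.5828, -0.2183, 0.059]
tool_rot: [0.761, 0.614, 0.131, 0.163]
ft_force: [-0.9, -0.0, -0.2]
grip_width: 0.0879
```

Run:
```python
from h import *
status(); snap('wrist','w12.png')
```

```text
t 12.5 tcp [ 0.5828 -0.2183  0.059 ] G_store [-0.2411 -0.457   0.0763] G_slab [0.0027 0.0658 0.0763] pitch 65.9 yaw -0.212 roll -0.001 F [-0.9 -0.  -0.2] w 0.0879 q [-0.45  0.14  2.18  0.24  0.42 -2.01]
```

View pics/w12.png

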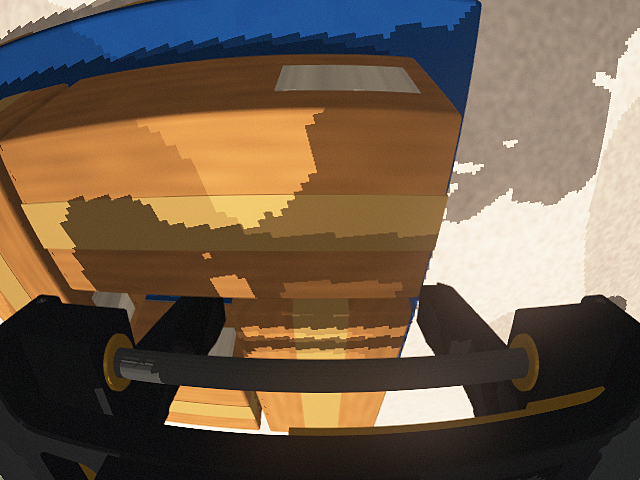

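Call:
send_rows(increments=[[[0, 8, -18], [0, 0, 0], 0], [[0, 20, -46], [0, 0, 0], 0], [[0, 34, -77], [0, 0, 0], 0], [[0, 48, -108], [0, 0, 0], 0], [[0, 61, -137], [0, 0, 0], 0]])

```text
time: 12.97
eef_pos: [0.5824, -0.2182, 0.2108]
tool_rot: [0.761, 0.614, 0.131, 0.163]
ft_force: [0.3, 0.3, -0.2]
grip_width: 0.0882
```

Run:
```python
from h import *
status()
r=rot(66,S[2])
w=[((wf(S,(-.20,0,.30))*.5+wf(B,(.001,.063,.25))*.5),rot(66,.06)),(wf(S,(-.20,0,.31)),r)]
print(w[1][0])
plan(w,step=36,ang=.11)
```

```text
t 12.97 tcp [ 0.5824 -0.2182  0.2108] G_store [-0.2415 -0.4567  0.2281] G_slab [0.0022 0.0658 0.2281] pitch 65.8 yaw -0.212 roll -0.001 F [ 0.3  0.3 -0.2] w 0.0882 q [-0.45 -0.05  2.06  0.15  0.73 -1.9 ]
[0.470197   0.22995381 0.31      ]
[[[29.7,-10.2,-11.9],[0.0,0.016,-0.035],0],[[59.4,-20.3,-23.8],[0.001,0.032,-0.071],0],[[89.1,-30.5,-35.8],[0.001,0.048,-0.106],0],[[118.8,-40.7,-47.7],[0.002,0.064,-0.142],0],[[148.5,-50.8,-59.6],[0.002,0.08,-0.177],0]]
[[[31.9,-4.7,-9.4],[0.0,0.016,-0.035],0],[[63.7,-9.4,-18.9],[0.001,0.032,-0.071],0],[[96.0,-14.7,-26.7],[0.001,0.047,-0.105],0],[[128.2,-19.9,-34.5],[0.001,0.062,-0.139],0],[[160.4,-25.1,-42.3],[0.001,0.077,-0.173],0]]
[[[33.1,0.4,-5.3],[-0.0,0.015,-0.034],0],[[66.3,0.9,-10.6],[-0.0,0.03,-0.068],0],[[99.4,1.3,-15.8],[0.0,0.045,-0.102],0],[[132.6,1.7,-21.1],[0.0,0.061,-0.136],0],[[132.6,1.7,-21.1],[0.0,0.061,-0.136],0]]
```

Call:
send_rows(increments=[[[30, -10, -12], [0, 0.015, -0.035], 0], [[59.5, -20, -24], [0, 0.03, -0.07], 0], [[89, -30.5, -36], [0, 0.05, -0.105], 0], [[119, -40.5, -47.5], [0, 0.065, -0.14], 0], [[148.5, -51, -59.5], [0, 0.08, -0.175], 0]])

```text
time: 13.38
eef_pos: [0.5437, -0.0569, 0.2445]
tool_rot: [0.698, 0.685, 0.147, 0.149]
ft_force: [0.7, -0.3, 0.9]
grip_width: 0.0883
```

Call:
send_rows(increments=[[[32, -4.5, -9.5], [0, 0.015, -0.035], 0], [[63.5, -9.5, -19], [0, 0.03, -0.07], 0], [[96, -14.5, -26.5], [0, 0.045, -0.105], 0], [[128, -20, -34.5], [0, 0.06, -0.14], 0], [[160, -25, -42.5], [0, 0.075, -0.175], 0]])

```text
time: 13.8
eef_pos: [0.5057, 0.1051, 0.2735]
tool_rot: [0.629, 0.749, 0.16, 0.136]
ft_force: [0.5, 0.5, -1.2]
grip_width: 0.0879
```

Run:
```python
from h import *
status()
r=rot(66,S[2])
plan([(wf(S,(-.125,.002,.33)),r)],step=36,ang=.11)
snap('top','t13.png');snap('scene','s13.png')
a=cv2.imread('pics/t13.png');b=cv2.imread('pics/s13.png')
A=cv2.resize(a[190:310,325:450],None,fx=3.2,fy=3.2,interpolation=cv2.INTER_CUBIC)
Bm=cv2.resize(b[180:300,325:450],None,fx=3.2,fy=3.2,interpolation=cv2.INTER_CUBIC)
cv2.imwrite('pics/placed.png',cv2.convertScaleAbs(np.hstack([A,Bm]),alpha=1.5))
```

```text
t 13.8 tcp [0.5057 0.1051 0.2735] G_store [-0.2134 -0.1285  0.2908] G_slab [-0.14    0.363   0.2908] pitch 65.8 yaw 0.173 roll -0.003 F [ 0.5  0.5 -1.2] w 0.0879 q [ 0.15 -0.34  2.18  0.01  0.88 -1.6 ]
[[[28.6,15.7,-1.6],[0.001,0.013,-0.027],0],[[57.2,31.3,-3.3],[0.001,0.025,-0.053],0],[[85.9,47.0,-4.9],[0.002,0.038,-0.08],0],[[114.5,62.7,-6.5],[0.003,0.05,-0.107],0],[[143.1,78.3,-8.1],[0.003,0.063,-0.134],0]]
```

View pics/placed.png

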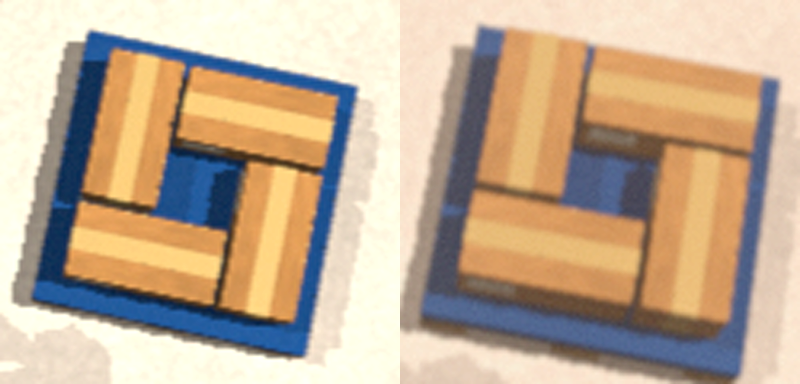

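Call:
send_rows(increments=[[[28.5, 15.5, -1.5], [0, 0.015, -0.025], 0], [[57, 31.5, -3.5], [0, 0.025, -0.055], 0], [[86, 47, -5], [0, 0.04, -0.08], 0], [[114.5, 62.5, -6.5], [0, 0.05, -0.105], 0], [[143, 78, -8], [0, 0.065, -0.135], 0]])

```text
time: 14.32
eef_pos: [0.5479, 0.2609, 0.3136]
tool_rot: [0.569, 0.795, 0.171, 0.122]
ft_force: [-0.0, 0.3, 1.0]
grip_width: 0.0883
```

Call:
send_rows(increments=[[[0, 0, 0], [0, 0, 0], 0], [[0, 0, 0], [0, 0, 0], 0]])

```text
time: 14.48
eef_pos: [0.5485, 0.2613, 0.3135]
tool_rot: [0.569, 0.795, 0.171, 0.122]
ft_force: [0.7, -0.4, -0.1]
grip_width: 0.088
```

Run:
```python
from h import *
status(); snap('wrist','w14.png')
r=rot(66,S[2]); t=1.265
g=(-.217*np.cos(t),.002,.06+.217*np.sin(t))
plan([(wf(S,(g[0]-.03,.002,g[2]+.05)),r),(wf(S,g),r)],step=25,ang=.11)
```

```text
t 14.48 tcp [0.5485 0.2613 0.3135] G_store [-0.1236  0.005   0.3309] G_slab [-0.1303  0.5235  0.3309] pitch 65.7 yaw 0.329 roll 0.001 F [ 0.7 -0.4 -0.1] w 0.088 q [ 0.43 -0.16  1.97 -0.05  0.91 -1.45]
[[[-1.2,10.6,12.0],[0.002,-0.002,0.003],0],[[-2.5,21.1,24.0],[0.003,-0.004,0.006],0],[[-2.6,23.4,43.3],[0.003,-0.004,0.006],0],[[-2.6,25.7,62.6],[0.003,-0.004,0.006],0],[[-2.7,28.0,81.9],[0.003,-0.004,0.006],0]]
```

View pics/w14.png

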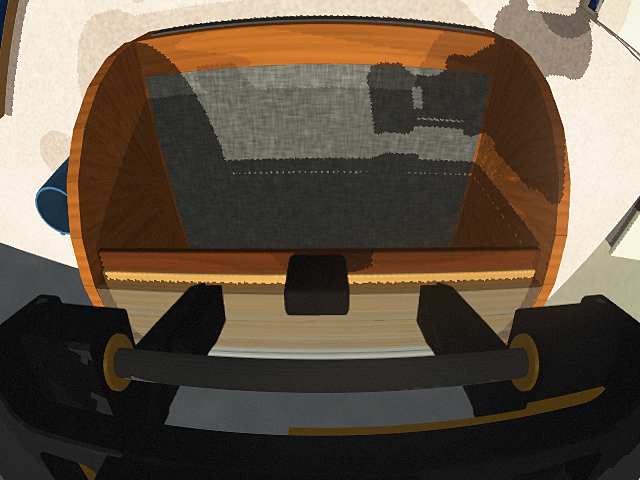

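Call:
send_rows(increments=[[[-1, 10.5, 12], [0, 0, 0], 0], [[-1, 21, 24], [0, 0, 0], 0], [[-1.5, 23.5, 43.5], [0, 0, 0.005], 0], [[-1.5, 25.5, 62.5], [0, 0, 0.005], 0], [[-1.5, 28, 80], [0, 0, 0.005], 0]])

```text
time: 14.95
eef_pos: [0.6035, 0.2753, 0.2496]
tool_rot: [0.573, 0.793, 0.17, 0.121]
ft_force: [-0.4, 0.6, 0.4]
grip_width: 0.0884
```

Run:
```python
from h import *
snap('wrist','w15.png')
status()
```

```text
t 15.0 tcp [0.6029 0.275  0.2454] G_store [-0.0676  0.0009  0.2628] G_slab [-0.0799  0.5484  0.2628] pitch 66.2 yaw 0.32 roll 0.002 F [ 1.  -0.3 -1.4] w 0.0882 q [ 0.41 -0.    1.95 -0.05  0.79 -1.46]
```

View pics/w15.png

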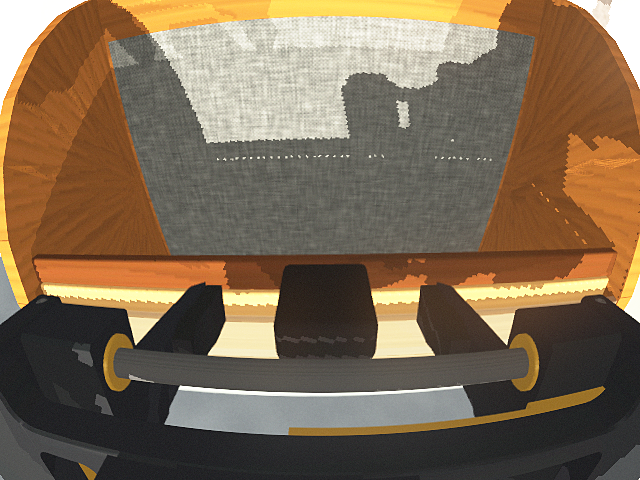

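Call:
send_rows(increments=[[[1.5, 0, -2], [0, 0, 0], 1], [[1.5, 0, -2], [0, 0, 0], 1], [[1.5, 0, -2], [0, 0, 0], 1], [[1.5, 0, -2], [0, 0, 0], 1], [[1.5, 0, -2], [0, 0, 0], 1]])

```text
time: 15.42
eef_pos: [0.602, 0.2761, 0.2489]
tool_rot: [0.573, 0.793, 0.169, 0.121]
ft_force: [-0.1, -0.4, 0.7]
grip_width: 0.057
```

Call:
send_rows(increments=[[[0, 0, 0], [0, 0, 0], 1], [[0, 0, 0], [0, 0, 0], 1], [[0, 0, 0], [0, 0, 0], 1], [[0, 0, 0], [0, 0, 0], 1]])

```text
time: 15.75
eef_pos: [0.602, 0.2768, 0.25]
tool_rot: [0.572, 0.793, 0.17, 0.121]
ft_force: [-3.3, 2.5, 4.1]
grip_width: 0.0399
```

Run:
```python
from h import *
status(); arc(.1,.215,15)
```

```text
t 15.75 tcp [0.602  0.2768 0.25  ] G_store [-0.0678  0.0029  0.2673] G_slab [-0.0812  0.55    0.2673] pitch 66.0 yaw 0.321 roll 0.003 F [-3.3  2.5  4.1] w 0.0399 q [ 0.41 -0.01  1.94 -0.05  0.79 -1.45]
a0 1.2545637831803909 r 0.2181495136104688
[[[-0.1,-16.4,-0.9],[-0.017,-0.003,-0.001],1],[[-0.1,-33.2,-0.5],[-0.017,-0.003,-0.001],1],[[-0.1,-49.9,1.2],[-0.017,-0.003,-0.001],1],[[-0.1,-66.3,4.2],[-0.017,-0.003,-0.001],1],[[-0.1,-82.5,8.4],[-0.017,-0.003,-0.001],1]]
[[[0.0,-15.9,5.2],[0.0,0.0,0.0],1],[[-0.0,-31.3,11.6],[0.0,0.0,0.0],1],[[-0.0,-46.1,19.1],[0.0,0.0,0.0],1],[[-0.0,-60.4,27.8],[0.0,0.0,0.0],1],[[0.0,-73.9,37.5],[0.0,0.0,0.0],1]]
[[[0.0,-12.7,10.7],[0.0,0.0,0.0],1],[[-0.0,-24.5,22.4],[0.0,0.0,0.0],1],[[-0.0,-35.4,34.9],[0.0,0.0,0.0],1],[[-0.0,-45.3,48.2],[0.0,0.0,0.0],1],[[-0.0,-54.1,62.2],[0.0,0.0,0.0],1]]
```

Call:
send_rows(increments=[[[0, -16.5, -1], [0, 0, 0], 1], [[0, -33, -0.5], [0, 0, 0], 1], [[0, -50, 1], [0, 0, 0], 1], [[0, -66.5, 4], [0, 0, 0], 1], [[0, -82.5, 8.5], [0, 0, 0], 1]])

```text
time: 16.17
eef_pos: [0.5364, 0.2542, 0.2124]
tool_rot: [0.572, 0.793, 0.172, 0.124]
ft_force: [0.9, -6.1, 9.9]
grip_width: 0.0397
```

Run:
```python
from h import *
status(); arc(.1,.2165,10)
```

```text
t 16.17 tcp [0.5364 0.2542 0.2124] G_store [-0.1374  0.0021  0.2297] G_slab [-0.1408  0.514   0.2297] pitch 65.5 yaw 0.322 roll 0.001 F [ 0.9 -6.1  9.9] w 0.0397 q [ 0.42 -0.12  2.12 -0.06  0.71 -1.43]
a0 0.8901570474862429 r 0.2183980421391326
[[[-0.0,-16.3,5.2],[-0.009,-0.001,0.0],1],[[-0.0,-32.3,11.6],[-0.009,-0.001,0.0],1],[[-0.0,-47.7,19.2],[-0.009,-0.001,0.0],1],[[-0.0,-62.4,28.1],[-0.009,-0.001,0.0],1],[[-0.0,-76.4,38.1],[-0.009,-0.001,0.0],1]]
[[[0.0,-13.2,10.9],[0.0,0.0,0.0],1],[[-0.0,-25.6,22.9],[0.0,0.0,0.0],1],[[0.0,-36.9,35.7],[0.0,0.0,0.0],1],[[0.0,-47.2,49.4],[0.0,0.0,0.0],1],[[0.0,-56.3,63.9],[0.0,0.0,0.0],1]]
```

Call:
send_rows(increments=[[[0, -16.5, 5], [0, 0, 0], 1], [[0, -32.5, 11.5], [0, 0, 0], 1], [[0, -47.5, 19], [0, 0, 0], 1], [[0, -62.5, 28], [0, 0, 0], 1], [[0, -76.5, 38], [0, 0, 0], 1]])

```text
time: 16.58
eef_pos: [0.4863, 0.2368, 0.1478]
tool_rot: [0.571, 0.793, 0.174, 0.125]
ft_force: [2.7, -5.3, 3.3]
grip_width: 0.0395
```

Run:
```python
from h import *
status(); arc(.085,.2165,5)
```

```text
t 16.58 tcp [0.4863 0.2368 0.1478] G_store [-0.1905  0.0014  0.165 ] G_slab [-0.1862  0.4865  0.165 ] pitch 65.3 yaw 0.322 roll -0.001 F [ 2.7 -5.3  3.3] w 0.0395 q [ 0.44 -0.16  2.29 -0.09  0.59 -1.39]
a0 0.5037611791625655 r 0.21753799424490136
[[[0.0,-14.0,11.6],[-0.005,0.0,0.002],1],[[0.0,-27.0,24.3],[-0.005,0.0,0.002],1],[[0.1,-38.9,38.0],[-0.005,0.0,0.002],1],[[0.1,-49.6,52.7],[-0.005,0.0,0.002],1],[[0.1,-59.0,68.1],[-0.005,0.0,0.002],1]]
```

Call:
send_rows(increments=[[[0, -14, 11.5], [0, 0, 0], 1], [[0, -27, 24.5], [0, 0, 0], 1], [[0, -39, 38], [0, 0, 0], 1], [[0, -48.5, 51], [0, 0, 0], 1], [[0, -56, 63], [0, 0, 0], 1]])

```text
time: 17.0
eef_pos: [0.4635, 0.2289, 0.0672]
tool_rot: [0.57, 0.793, 0.174, 0.126]
ft_force: [2.3, -2.7, 1.8]
grip_width: 0.0396
```

Run:
```python
from h import *
status(); arc(.085,.2165,5)
```

```text
t 17.0 tcp [0.4635 0.2289 0.0672] G_store [-0.2147  0.0011  0.0844] G_slab [-0.2068  0.474   0.0844] pitch 65.2 yaw 0.323 roll -0.001 F [ 2.3 -2.7  1.8] w 0.0396 q [ 0.45 -0.08  2.4  -0.14  0.39 -1.33]
a0 0.11324802577385897 r 0.2160369562517972
[[[0.0,-0.7,1.0],[-0.003,0.0,0.003],1],[[0.0,-1.4,2.0],[-0.003,0.0,0.003],1],[[0.0,-2.1,3.0],[-0.003,0.0,0.003],1],[[0.0,-2.8,4.0],[-0.003,0.0,0.003],1],[[0.0,-3.5,5.0],[-0.003,0.0,0.003],1]]
```

Push on towards the stop (about 10 mm straight down), watching the force.

Call:
send_rows(increments=[[[0, -1.5, 2], [0, 0, 0], 1], [[0, -2.5, 4], [0, 0, 0], 1], [[0, -3.5, 6], [0, 0, 0], 1], [[0, -4, 8], [0, 0, 0], 1], [[0, -4, 8], [0, 0, 0], 1]])

```text
time: 17.42
eef_pos: [0.4644, 0.2291, 0.061]
tool_rot: [0.57, 0.793, 0.175, 0.127]
ft_force: [-12.7, -5.7, 23.0]
grip_width: 0.0397
```

Run:
```python
from h import *
status(); arc(.085,.2165,5)
```

```text
t 17.42 tcp [0.4644 0.2291 0.061 ] G_store [-0.2137  0.0011  0.0783] G_slab [-0.206   0.4744  0.0783] pitch 65.0 yaw 0.323 roll -0.002 F [-12.7  -5.7  23. ] w 0.0397 q [ 0.45 -0.06  2.4  -0.15  0.38 -1.33]
a0 0.08523485761443972 r 0.21452417093803333
[[[0.0,-0.3,-0.2],[-0.0,0.001,0.003],1],[[0.0,-0.7,-0.4],[-0.0,0.001,0.003],1],[[0.0,-1.0,-0.6],[-0.0,0.001,0.003],1],[[0.0,-1.4,-0.8],[-0.0,0.001,0.003],1],[[0.0,-1.7,-0.9],[-0.0,0.001,0.003],1]]
```

Call:
send_rows(increments=[[[0, 0, 0], [0, 0, 0], 0], [[0, 0, 0], [0, 0, 0], 0], [[0, 0, 0], [0, 0, 0], 0], [[0, 0, 0], [0, 0, 0], 0], [[0, 0, 0], [0, 0, 0], 0]])

```text
time: 17.83
eef_pos: [0.4641, 0.229, 0.0606]
tool_rot: [0.57, 0.793, 0.174, 0.127]
ft_force: [-0.9, 0.3, 0.2]
grip_width: 0.0709
```

Call:
send_rows(increments=[[[0, 0, 0], [0, 0, 0], 0], [[0, -9, -4], [0, 0, 0], 0], [[0, -23, -10], [0, 0, 0], 0], [[0, -37, -18], [0, 0, 0], 0], [[0, -45, -30], [0, 0, 0], 0]])

```text
time: 18.25
eef_pos: [0.4102, 0.2105, 0.0664]
tool_rot: [0.571, 0.793, 0.172, 0.126]
ft_force: [0.1, -0.6, -0.9]
grip_width: 0.0881
```

Call:
send_rows(increments=[[[0, 0, -15], [0, 0, 0], 0], [[0, 0, -30], [0, 0, 0], 0], [[0, 0, -30], [0, 0, 0], 0], [[0, 0, -30], [0, 0, 0], 0]])

```text
time: 18.58
eef_pos: [0.3984, 0.2068, 0.0943]
tool_rot: [0.57, 0.793, 0.173, 0.126]
ft_force: [-0.1, -0.7, -1.0]
grip_width: 0.0882
```

Run:
```python
from h import *
status(); p=cur(); snap('wrist','w16.png'); snap('top','t16.png'); snap('scene','s16.png')
np.save('p16.npy',np.r_[p[0],p[1].as_quat()])
```

```text
t 18.58 tcp [0.3984 0.2068 0.0943] G_store [-0.2834  0.0006  0.1116] G_slab [-0.2658  0.4387  0.1116] pitch 65.3 yaw 0.323 roll -0.003 F [-0.1 -0.7 -1. ] w 0.0882 q [ 0.47 -0.29  2.5  -0.13  0.51 -1.32]
```

View pics/w16.png

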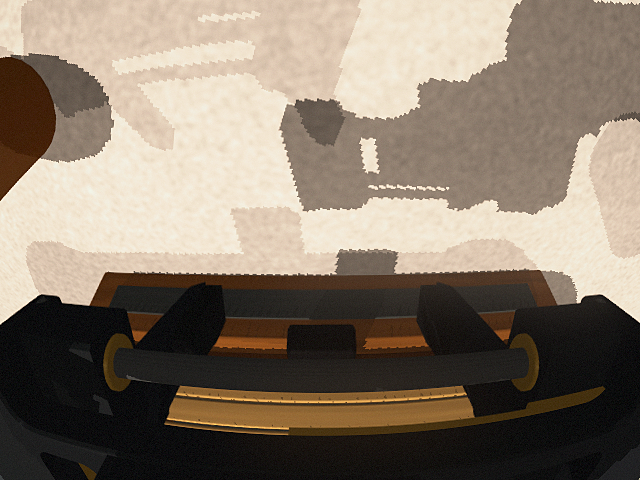

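View pics/t16.png

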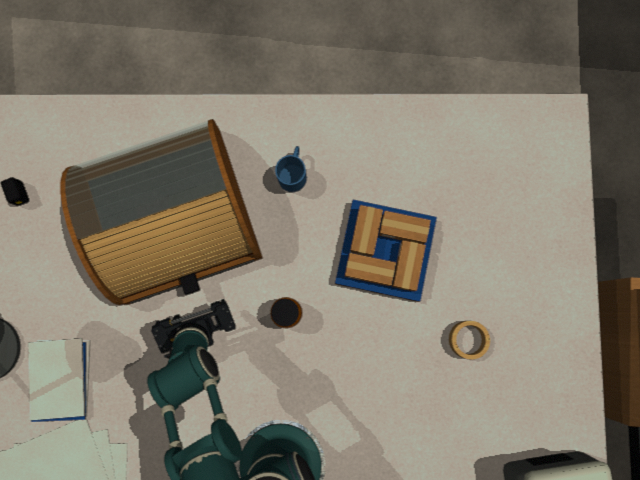

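Run:
```python
from h import *
a=np.load('p16.npy'); pose=(a[:3],R.from_quat(a[3:]))
for v in(324,354):
    o,d=wray(320,v,pose); o=inf(S,o);d=R.from_euler('z',-S[2]).apply(d)
    for s in np.arange(.05,.4,.0005):
        q=o+d*s
        if np.hypot(q[0],q[2]-.06)<.225: print(v,q.round(4),'edge angle-5deg',np.arctan2(q[2]-.06,-q[0])-np.radians(5)); break
# carton top face corners from top picture
im=cv2.imread('pics/t16.png')
for x,y in((-.06,-.03),(-.06,.03),(.06,.03),(.06,-.03)):
    u=proj('top',wf(B,(.033+x,.063+y,.09))); cv2.circle(im,(round(u[0]),round(u[1])),0,(0,0,255),-1)
cv2.imwrite('pics/fin.png',cv2.resize(im[195:305,330:445],None,fx=5,fy=5,interpolation=cv2.INTER_NEAREST))
print(manip.get_obs()['ft_force'])
```

```text
324 [-0.2246  0.0004  0.0697] edge angle-5deg -0.04409064561411284
354 [-0.223   0.0005  0.0893] edge angle-5deg 0.04332637914577621
[ 0.20776731  0.28869523 -0.36930715]
```

View pics/fin.png

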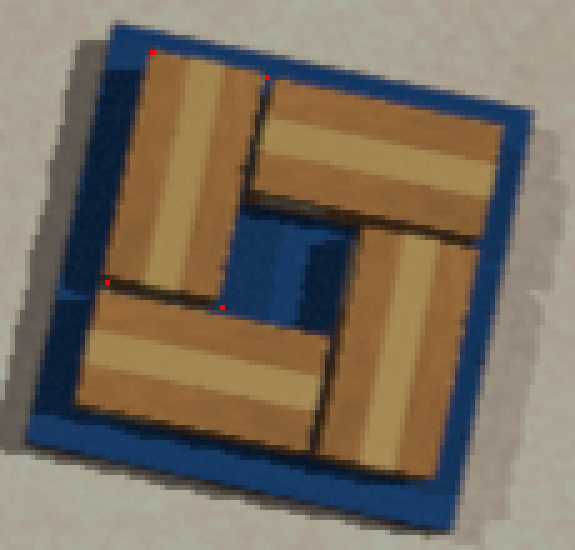

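Run:
```python
from h import *
print(manip.close_job())
```

```text
the job is handed in; nothing more can be done
None
```

The carton now lies in the empty place of the slab, the door is rolled shut, and the job is handed in at about 19 s of the 72 s allowed. Handing in reported no verdict.

I rolled the door up by its pull to about 1.18 rad and took the carton by its front half. It came out forwards, went over the jar and was lowered into the gap with one finger in the middle hole. Then I rolled the door down to its stop (23 N felt there), let go and backed off.

My last checks:
- **Carton:** in the top view its upper corners are within about 1 pixel (2–3 mm) of the expected place, parallel to the slab.
- **Other objects:** the laid cartons, jar, mug and tape roll appear where they were at the start. I compared the pictures by eye and did not measure this.
- **Door:** the wrist camera puts the pull's edges at ±0.044 rad around the shut position, so the joint is at about 0.00.
- **Robot:** the gripper is open and clear, with less than 1 N of residual force.

Two measurements disagreed on the way:
- **Carton position:** the first wrist reading was 40 mm out, because the arm was still settling when I saved its pose. Redone with the right pose, it agreed with the top and scene cameras to within 3 mm.
- **Gap position:** the wrist camera put the gap 3–4 mm further along the slab's y than the top camera did. I placed the carton by the wrist view.

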